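Stack a sample plate on the heating block

TASK

Build up the sample stack on the brass block of the heating station, one piece at a time from the bottom: first the flat aluminium spreader, then the shallow well plate, then the holding frame with the window, and the knobbed press weight on top. Each piece must lie flat the right way up, centred on the one below, with its long side along the long side of the brass block, and be let go. Leave the deep well plate, the tube rack, the beaker and the amber jar where they stand.

Things in the scene. Friction and masses are not known exactly. Their poses are not given: they have to be found in the camera images.
- heat_station: Heating station, fixed to the table: grey casing 130 (x) x 110 (y) x 52 mm high with a black display and white keys on its -x side, carrying a flat, empty brass block 84 (x) x 60 (y) mm, centred, whose top is 70 mm above the table. Origin: centre of the station's underside, on the table, straight below the middle of the block; x along the block's long side; z up.
- cold_station: Cold station, fixed to the table: white slotted casing of the same size (130 x 110 x 52 mm) with an aluminium block 84 x 60 mm, top 70 mm above the table, on which the deep well plate stands. Not a place for the stack. Origin: centre of the station's underside, on the table; z up.
- spreader: Heat spreader: plain flat bare aluminium slab, 76 (x) x 52 (y) x 10 mm high, lying on the table. Origin: centre of its underside; z up.
- well_plate: Shallow well plate: white plastic block 64 (x) x 46 (y) x 16 mm high with 8 x 6 small dark round wells in its top, lying on the table; its top is flat. Origin: centre of its underside; z up.
- frame: Holding frame: flat black rigid plastic frame, 60 (x) x 44 (y) x 10 mm high, with an open 40 x 24 mm window through its middle (all four bars 10 mm wide), lying on the table. Origin: centre of its underside; z up.
- press_weight: Press weight, about 0.3 kg: steel slab 54 (x) x 42 (y) x 14 mm high, with a black round knob in the middle, 24 mm in diameter, from 22 to 38 mm above the underside, on a 12 mm neck; standing on the table. Origin: centre of its underside; z up.
- deep_plate: Deep well plate, to be left alone: white block 64 x 46 x 30 mm high with 6 x 4 dark square wells, loose on the cold station's block, its top 100 mm above the table. Origin: centre of its underside; z up.
- tube_rack: Tube rack, to be left alone: blue block 74 (x) x 46 (y) x 36 mm with clear tubes standing out to 50 mm height, loose on the table. Origin: centre of its underside; z up.
- beaker: Small glass beaker, to be left alone: 46 mm in diameter, 58 mm high, loose on the table. Origin: centre of its underside; z up.
- jar: Amber glass jar with a white cap, to be left alone: 48 mm in diameter, 62 mm high, loose on the table. Origin: centre of its underside; z up.
Not all that is in view belongs to the job. What is shaped like the press_weight but brown or pink is not meant.

How it is judged (in metres and radians):
On the way, in this order (a step that is already met when the one before it is completed fails the run):
1. the flat aluminium spreader lies flat, centred and square on the brass block (horizontal distance between spreader and heat_station below 0.01 m and z of spreader in the frame of heat_station between 0.067 and 0.073 m and angle between spreader's own z axis and vertical below 0.1 rad and angle between the x axis of spreader and the x axis of heat_station, either way round below 0.2 rad and linear speed of spreader below 0.03 m/s), for 0.2 s.
2. the shallow well plate lies flat, centred and square on the spreader (horizontal distance between well_plate and spreader below 0.01 m and z of well_plate in the frame of spreader between 0.007 and 0.013 m and angle between well_plate's own z axis and vertical below 0.1 rad and angle between the x axis of well_plate and the x axis of heat_station, either way round below 0.2 rad and linear speed of well_plate below 0.03 m/s), for 0.2 s.
3. the holding frame lies flat, centred and square on the well plate (horizontal distance between frame and well_plate below 0.01 m and z of frame in the frame of well_plate between 0.013 and 0.019 m and angle between frame's own z axis and vertical below 0.1 rad and angle between the x axis of frame and the x axis of heat_station, either way round below 0.2 rad and linear speed of frame below 0.03 m/s), for 0.2 s.
4. the press weight lies flat, centred and square on the holding frame (horizontal distance between press_weight and frame below 0.01 m and z of press_weight in the frame of frame between 0.007 and 0.013 m and angle between press_weight's own z axis and vertical below 0.1 rad and angle between the x axis of press_weight and the x axis of heat_station, either way round below 0.2 rad and linear speed of press_weight below 0.03 m/s), for 0.2 s.
At the end, for the whole second after the job is handed in: On the brass block, from the bottom: spreader, well plate, holding frame, press weight. Each is flat and upright (tilt under 0.1 rad), centred on the thing below within 10 mm, resting on it (height within 3 mm), its long side within 0.2 rad of the block's long side, and at rest; nothing is held (horizontal distance between spreader and heat_station below 0.01 m and z of spreader in the frame of heat_station between 0.067 and 0.073 m and angle between each of spreader, well_plate, frame, press_weight's own z axis and vertical below 0.1 rad and angle between the x axis of each of spreader, well_plate, frame, press_weight and the x axis of heat_station, either way round below 0.2 rad and linear speed of each of spreader, well_plate, frame, press_weight below 0.02 m/s and angular speed of each of spreader, well_plate, frame, press_weight below 0.2 rad/s and horizontal distance between well_plate and spreader below 0.01 m and z of well_plate in the frame of spreader between 0.007 and 0.013 m and horizontal distance between frame and well_plate below 0.01 m and z of frame in the frame of well_plate between 0.013 and 0.019 m and horizontal distance between press_weight and frame below 0.01 m and z of press_weight in the frame of frame between 0.007 and 0.013 m); the robot touches nothing.
It fails at once if the deep well plate is moved by more than 20 mm (distance of deep_plate from where it was at the start of the episode above 0.02 m).
It fails at once if the tube rack is moved by more than 20 mm (distance of tube_rack from where it was at the start of the episode above 0.02 m).
It fails at once if the beaker is moved by more than 20 mm (distance of beaker from where it was at the start of the episode above 0.02 m).
It fails at once if the amber jar is moved by more than 20 mm (distance of jar from where it was at the start of the episode above 0.02 m).
It also fails if it takes over 104 s, if anything falls off the work surface, if the arm or the gripper's body presses on something with over 40 N, if the wrist force passes 120 N, or if a joint passes its speed limit or range.

ROBOT

A 6-joint arm with a two-finger parallel gripper is mounted at the origin on the work surface. World frame = base frame: x ahead of the robot, y to its left, z up, the work surface at z = 0. Lengths are in m, angles in degrees, forces in N, time in s.
With the tool pointing down it reaches from about 0.25 to 0.725 m from the base axis. Payload 9.7 kg.
Tool frame: the origin (TCP) lies midway between the tips of the shut fingers; the grasp point (between the pads) lies 19 mm behind it; x points along the fingers, y is the direction in which the jaws open and shut, and the axes are right-handed (so a half turn about x gives the same grasp; the last joint's range is limited). The gripper opens to 85 mm and grips with 20 to 120 N. Pads are 22 mm wide; open, the fingers measure 114 mm over their backs; the gripper's body (76 mm by 85 mm) begins 54 mm behind the grasp point. The pads swing forward as they close: fully open they stand 13 mm farther back than shut.
Start: joints at [-77.292, 4.979, 10.078, 95.1, 0, 90], TCP at [0.121, -0.537, 0.197] pointing down, gripper open.
Joint ranges: [-179.16, 179.16], [-48.56, 103.87], [-65.8, 70.77], [-126.05, 130.52], [-82.76, 87.17], [-180, 180]. Speed limits (degrees/s): [127.2, 127.2, 147.25, 180, 180, 180].

INTERFACE

Orientations are given as [roll, pitch, yaw] about the fixed x, y, z axes, in that order (R = Rz(yaw) Ry(pitch) Rx(roll)).
In Python, from workcell import bot, cams gives the robot as it stands.
- The arm moves only by the tool apply_moves, never from a script. Its argument "commands" is a list of rows, each a list of 5 numbers: the shift along the tool's x, y, z in m, then the turn about the tool's x in rad, then the opening, from -1 (shut) to 1 (fully open). In form: [[tx, ty, tz, roll, hand], ...]. A call has 1 to 12 rows; each row is the pose to reach, as a shift and turn from the pose measured when the call began, along the tool's axes at that moment; what a row does not reach only later rows make up. A row lasts 1/10 s, in which the tool goes at most 50 mm and 8.59 degrees, less where a joint would pass 70% of its speed; a pose out of reach is approached as far as the arm can. A call with a gripper value outside its range is refused whole. The fingers move at their own pace and stop on an object; "newtons" is the grip in N (left out, the last holds). Time passes only in rows, so rows that repeat a pose let the fingers close. It gives the time, the measured TCP pose, the force and the opening at its end, in the units of the state.
- bot.get_obs(): the state, without advancing time (a new reading comes with each control period).
- cams.camera(name): name is "side" or "top"; returns a dict with "frame" (420x560x3 uint8, blue, green, red), "depth" (420x560 float32, m along the optical axis (not along the pixel's ray), 0 where there is no reading), "camera_matrix" (3x3 intrinsics, pixels), "R" (3x3) and "t" (3): a world point X has camera coordinates R X + t. Camera axes: x right, y down, z forward; pixel columns grow to the right and rows downward; lengths in m; the calibration is good to about 2 mm. A picture is of the moment at which its call begins.
- bot.job_done(): hands the job in, once; it reports no verdict.
Trained networks look in the newest picture that a camera, given by its name, has taken for a name from the list of things; names that differ only in an ending like _2 or _b are one class to them, and where a whole thing is asked for, a point or a joint stands for the part that bears it (a point fixed in the world has none). Each returns a list of dicts, best first, with "confidence" (0 to 1); they miss things now and then, are a little off and sometimes report something else, mostly with a low value. They report only what shows in the picture. A call takes as long as a camera call. They do not tell look-alikes from the thing itself.
- cams.spot_in(name, camera): "rect" ([left, top, right, bottom] in pixels, round what is visible of it).
The state is a dict: "time": time; "q": joint angles; "qd": joint speeds; "joint_efforts": joint torques, N m; "ee_pos": TCP position; "tcp_rot": TCP orientation; "wrist_force": force on the tool from outside, world axes, zero at the start; "torque": the same for the moment, N m; "opening": finger opening in m.
Only numpy, scipy, OpenCV 4.12 (cv2) and the standard library are available. Lean on these libraries where they do the work, as an engineer would, in place of code of your own. Each camera call takes 0.05 s, during which the arm holds its last target. There are 200 camera calls.

## Working session

There is one attempt and no reset: what is moved stays moved. The work goes in short steps, Python scripts to look and compute and a tool call to move; the robot and the scene stay as the last step left them, time stands still between calls to the robot, and variables do not carry over. Pictures are saved under pics/ and viewed, about 12 in all and at most 16, crops included, and the job is handed in when it is done.

Besides the shell and the picture viewer there is one more tool, called as name([rows], argument=value, ...), one row to a line, values as JSON. apply_moves: Moves the arm, as the interface text tells. Its arguments: {"type":"object","properties":{"commands":{"type":"array"},"newtons":{"type":"number"}},"required":["commands"]}

```bash
mkdir -p pics; ls; python3 - <<'E'
from workcell import bot,cams
import cv2,numpy as np
print(bot.get_obs())
for c in ["top","side"]:
    d=cams.camera(c); cv2.imwrite(f"pics/{c}0.png",d["frame"]); np.savez(f"{c}0.npz",**d)
    print(c,d["camera_matrix"].tolist(),np.round(d["R"],4).tolist(),np.round(d["t"],4).tolist())
    for n in ["heat_station","cold_station","spreader","well_plate","frame","press_weight","deep_plate","tube_rack","beaker","jar"]:
        print(n,[(np.round(r["rect"]).astype(int).tolist(),round(r["confidence"],2)) for r in cams.spot_in(n,c)])
E
```

```text
pics
{'time': 0.0, 'q': array([-7.72921601e+01,  5.01232538e+00,  1.00326354e+01,  9.50972195e+01,
       -7.35542162e-04,  8.99991091e+01]), 'qd': array([-0.03240531, -0.0874166 , -0.01166531, -0.00522801,  0.03194396,
        0.01705323]), 'joint_efforts': array([ 1.14302027e-03, -5.20391607e+01,  4.64800644e+01,  1.64266198e-02,
       -4.62107187e-05,  1.36577503e-05]), 'ee_pos': array([ 0.12092615, -0.53626809,  0.19675503]), 'tcp_rot': array([-89.45294606,  89.923087  , 103.25578522]), 'wrist_force': array([ 1.2965862 ,  0.31350834, -0.2043499 ]), 'torque': array([-0.05416672, -0.01148477, -0.01952812]), 'opening': 0.08524567284571909}
top [[386.10633200293245, 0.0, 276.46940816107923], [0.0, 386.10633200293245, 210.6003868078587], [0.0, 0.0, 1.0]] [[0.0168, -0.9998, 0.0117], [-0.9953, -0.0179, -0.0949], [0.0951, -0.01, -0.9954]] [-0.011, 0.5486, 0.9451]
heat_station [([346, 166, 403, 227], 0.62)]
cold_station [([159, 157, 215, 214], 0.64)]
spreader [([419, 221, 449, 259], 0.69)]
well_plate [([102, 215, 128, 240], 0.59)]
frame [([187, 248, 210, 277], 0.8), ([334, 252, 352, 272]
[... 326 characters left out ...]
3, 0.0, 277.0057165164785], [0.0, 416.75573272636893, 209.94304158477584], [0.0, 0.0, 1.0]] [[0.9436, -0.3308, 0.0156], [-0.2309, -0.6912, -0.6848], [0.2373, 0.6425, -0.7286]] [-0.5246, 0.1736, 1.0206]
heat_station []
cold_station [([242, 150, 298, 184], 0.57)]
spreader [([292, 359, 333, 388], 0.68)]
well_plate [([213, 134, 232, 148], 0.79)]
frame [([202, 183, 230, 201], 0.66)]
press_weight [([316, 203, 339, 219], 0.78), ([272, 185, 297, 206], 0.72), ([286, 215, 307, 236], 0.68)]
deep_plate [([257, 137, 282, 165], 0.81)]
tube_rack [([228, 217, 255, 239], 0.81), ([288, 217, 304, 231], 0.59)]
beaker [([242, 267, 256, 296], 0.82)]
jar [([244, 330, 267, 362], 0.87), ([289, 213, 306, 235], 0.45)]
```

```bash
python3 - <<'E'
import cv2
a=cv2.imread("pics/top0.png")[120:300,80:480]; cv2.imwrite("pics/top0c.png",cv2.resize(a,None,fx=2,fy=2,interpolation=3))
a=cv2.imread("pics/side0.png")[100:420,180:440]; cv2.imwrite("pics/side0c.png",cv2.resize(a,None,fx=1.85,fy=1.85,interpolation=3))
E
```

```text
(no output)
```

View pics/top0c.png

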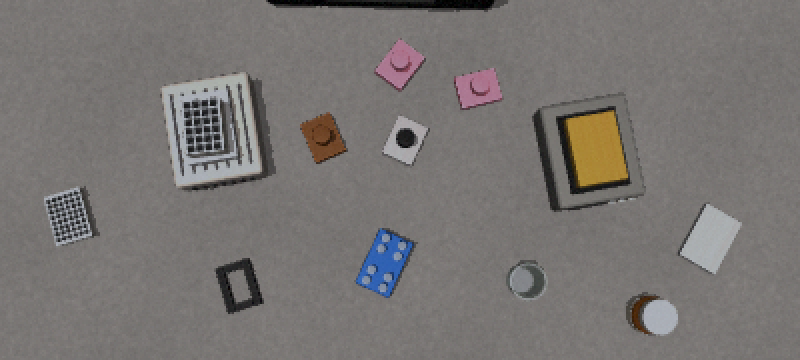

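View pics/side0c.png

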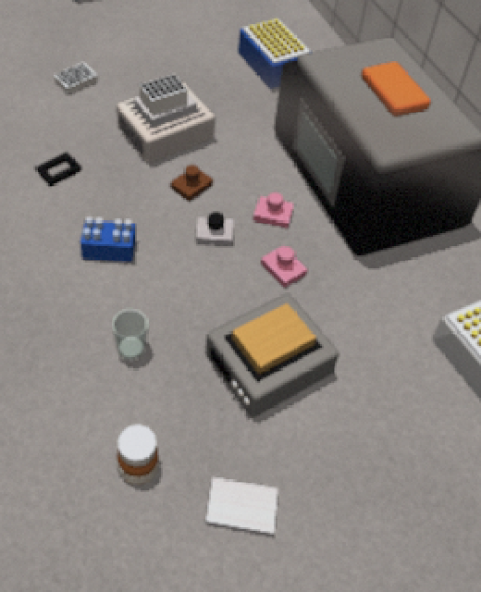

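The top crop shows these, in full-image pixels:
- Heating station at about (375,195), with the display and keys on its lower side.
- Spreader at (436,239), shallow plate at (114,228), frame at (200,262).
- Cold station with the deep plate at (185,184).
- Tube rack at (272,252), beaker at (344,260), jar at (407,278).

Four things could be taken for the press weight: brown at (241,188), pink at (280,152), pink at (319,164), and steel with a black knob at (283,190). The last one fits the description. In the side view the blue/yellow rack, the white/yellow rack and the big grey box are clutter.

```bash
cat > h.py <<'E'
import numpy as np,cv2
from scipy.spatial.transform import Rotation as Ro
def cloud(d):
    K=d["camera_matrix"];z=d["depth"];h,w=z.shape
    u,v=np.meshgrid(np.arange(w),np.arange(h))
    p=np.stack([(u-K[0,2])/K[0,0]*z,(v-K[1,2])/K[1,1]*z,z],-1)
    P=(p-d["t"])@d["R"]; P[z==0]=np.nan; return P
def rect(P,m):
    "min-area rectangle: centre, sizes(long,short), yaw of long axis"
    (c,(w,h),a)=cv2.minAreaRect((P[m][:,:2]*1000).astype(np.float32))
    if w<h:w,h,a=h,w,a+90
    return np.round(c,1),round(w,1),round(h,1),round((a+90)%180-90,1)
def blob(P,c,r,zlo,zhi):
    m=(np.hypot(P[...,0]-c[0],P[...,1]-c[1])<r)&(P[...,2]>zlo)&(P[...,2]<zhi)
    n,l,s,_=cv2.connectedComponentsWithStats(m.astype(np.uint8),connectivity=4)
    if n<2:return m
    return l==1+np.argmax(s[1:,4])
E
python3 - <<'E'
from h import *
px=dict(spreader=(434,240,.06,.005,.014),well=(115,228,.06,.008,.022),frame=(191,262,.05,.005,.016),weight=(279,190,.05,.008,.02),knob=(282,189,.03,.03,.045),heat=(378,193,.07,.06,.08),heatcase=(378,193,.12,.045,.08),cold=(187,186,.12,.045,.11))
t=dict(np.load("top0.npz"));s=dict(np.load("side0.npz"));T=cloud(t);S=cloud(s)
print("table z",np.nanmedian(T[150:280,100:460,2]), np.nanmedian(S[250:400,200:300,2]))
for k,(u,v,r,a,b) in px.items():
    c=T[v,u]
    if k in("frame",): c=T[262,199]
    m=blob(T,c,r,a,b);print(k,c.round(3),m.sum(),rect(T,m),np.nanmedian(T[m][:,2]).round(4))
    m=blob(S,c,r,a,b)
    if m.sum()>5: print("   side",m.sum(),rect(S,m),np.nanmedian(S[m][:,2]).round(4))
from workcell import bot
o=bot.get_obs();print(Ro.from_euler("xyz",o["tcp_rot"],degrees=True).as_matrix().round(3))
E
```

```text
table z 0.0011522744718310148 0.0008622833053844902
spreader [ 0.482 -0.404  0.012] 622 (array([ 484.6, -407.4]), 76.7, 54.6, -28.2) 0.0104
   side 921 (array([ 487.5, -409.2]), 76.0, 53.1, -29.2) 0.0107
well [0.498 0.403 0.018] 499 (array([498.8, 407.7]), 64.4, 48.0, 18.8) 0.0167
   side 211 (array([499.6, 405.3]), 65.0, 53.0, 19.9) 0.0162
frame [0.416 0.193 0.001] 279 (array([414.6, 192.7]), 61.0, 46.9, 18.4) 0.0107
   side 185 (array([419. , 190.1]), 65.9, 48.0, 19.7) 0.01
weight [ 0.599 -0.007  0.039] 271 (array([604.1, -15.1]), 54.1, 41.8, -24.1) 0.0145
   side 207 (array([605.5, -17.4]), 53.9, 45.6, -23.4) 0.0144
knob [ 0.602 -0.014  0.037] 71 (array([603.4, -15.5]), 21.8, 21.5, -42.9) 0.0384
   side 56 (array([606. , -17.5]), 24.6, 22.3, -71.4) 0.0377
heat [ 0.592 -0.246  0.07 ] 895 (array([ 589.9, -245.8]), 84.2, 61.7, 11.2) 0.0703
   side 921 (array([ 591.7, -247.2]), 85.6, 62.3, 11.2) 0.0704
heatcase [ 0.592 -0.246  0.07 ] 2311 (array([ 589.7, -245.4]), 130.0, 112.0, 11.3) 0.0543
   side 2302 (array([ 591.4, -248.2]), 130.9, 111.0, 11.2) 0.0547
cold [0.595 0.209 0.101] 2325 (array([607.6, 224.3]), 130.3, 110.6, 10.9) 0.0542
   side 1154 (array([608.5, 222. ]), 130.3, 113.8, 11.4) 0.0593
[[-0.     0.22  -0.976]
 [ 0.    -0.976 -0.22 ]
 [-1.    -0.     0.   ]]
```

```bash
cat >> h.py <<'E'
def go(o,x,y,z,jaw):
    "shift along tool axes and roll to put the TCP at x,y,z (m), jaw axis at yaw 'jaw' (deg, mod 180)"
    R=Ro.from_euler("xyz",o["tcp_rot"],degrees=True).as_matrix()
    s=R.T@(np.array([x,y,z])-o["ee_pos"])
    cur=np.degrees(np.arctan2(R[1,1],R[0,1])); d=(jaw-cur+90)%180-90
    print("shift",s.round(4),"roll",round(-np.radians(d),3),"alt",round(-np.radians(d-180*np.sign(d)),3),"| q",o["q"].round(0),"tilt",(R[:,0]).round(3))
E
python3 - <<'E'
from h import *
from workcell import bot
a=cv2.imread("pics/top0.png");b=cv2.imread("pics/side0.png")
r=lambda i,u,v:cv2.resize(i[v-25:v+25,u-25:u+25],(260,260),interpolation=2)
cv2.imwrite("pics/crop.png",np.hstack([r(a,282,190),r(a,434,240),r(b,295,224)]))
go(bot.get_obs(),.486,-.4083,.10,61.3)
E
```

```text
shift [ 0.0975 -0.0448 -0.3843] roll 0.723 alt -2.419 | q [-77.   5.  10.  95.  -0.  90.] tilt [-0.  0. -1.]
```

View pics/crop.png

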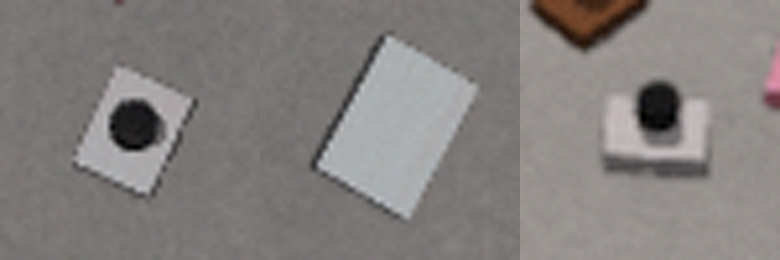

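The close crop shows the steel slab with its black knob (left, about (282,190) in the top image) and the plain aluminium slab (middle, about (434,240)). Both choices hold.

apply_moves([
  [0,-0.045,-0.384,0.723,0.5],
  [0,-0.045,-0.384,0.723,0.5],
  [0,-0.045,-0.384,0.723,0.5],
  [0,-0.045,-0.384,0.723,0.5],
  [0,-0.045,-0.384,0.723,0.5],
  [0,-0.045,-0.384,0.723,0.5],
  [0,-0.045,-0.384,0.723,0.5],
  [0,-0.045,-0.384,0.723,0.5],
  [0.0975,-0.045,-0.384,0.723,0.5],
  [0.0975,-0.045,-0.384,0.723,0.5],
  [0.0975,-0.045,-0.384,0.723,0.5],
  [0.0975,-0.045,-0.384,0.723,0.5],
], newtons=40)

```text
time: 2.3
ee_pos: [0.4852, -0.4079, 0.1006]
tcp_rot: [-8.3, 89.9, 143.0]
wrist_force: [0.4, -0.6, 1.2]
opening: 0.0643
```

```bash
python3 - <<'E'
from h import *
from workcell import bot,cams
o=bot.get_obs();print(o["opening"],o["ee_pos"].round(4));go(o,.486,-.4083,.02,61.3)
d=cams.camera("side");P=cloud(d)
m=(np.hypot(P[...,0]-.486,P[...,1]+.408)<.1)&(P[...,2]>.03)&(P[...,2]<.2)
print("lowest gripper z",np.percentile(P[m][:,2],[0,1,2,5]).round(4),m.sum())
cv2.imwrite("pics/s1.png",cv2.resize(d["frame"][300:420,220:400],None,fx=3,fy=3))
E
```

```text
0.06429717378599847 [ 0.4852 -0.4079  0.1006]
shift [ 0.0806 -0.     -0.001 ] roll -0.0 alt 3.141 | q [-40.  16.  12.  86.  -0. 169.] tilt [-0.001  0.001 -1.   ]
lowest gripper z [0.1819 0.1852 0.1883 0.189 ] 53
```

View pics/s1.png

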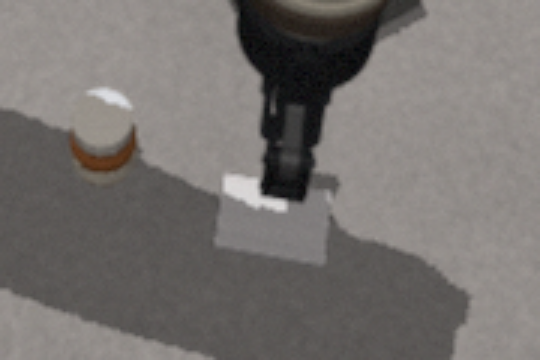

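The picture shows the tool above the spreader (crop pixel ~(275,220)), square to it and well clear of the jar at ~(100,135). I'll go down stepwise, watching the force.

apply_moves([
  [0.05,0,-0.001,0,0.4],
  [0.095,0,-0.001,0,0.4],
  [0.0985,0,-0.001,0,0.4],
  [0.0985,0,-0.001,0,0.4],
  [0.0985,0,-0.001,0,0.4],
])

```text
time: 2.85
ee_pos: [0.4886, -0.4112, 0.0086]
tcp_rot: [168.4, 89.6, -40.3]
wrist_force: [0.3, -0.4, 0.9]
opening: 0.0597
```

apply_moves([
  [0.003,0,0,0,0.4],
  [0.003,0,0,0,0.4],
])

```text
time: 3.05
ee_pos: [0.4898, -0.4123, 0.0081]
tcp_rot: [168.6, 89.3, -40.1]
wrist_force: [-0.6, -0.4, 1.2]
opening: 0.0599
```

```bash
python3 - <<'E'
from h import *
from workcell import bot,cams
o=bot.get_obs();print(o["opening"],o["ee_pos"].round(4),o["q"].round(2),o["qd"].round(2),o["joint_efforts"].round(1),o["wrist_force"].round(1));go(o,.486,-.4083,.002,61.3)
E
```

```text
0.05994333540971057 [ 0.4898 -0.4123  0.0081] [-40.09  16.99   2.97  75.32  -0.   168.68] [ 0.05  0.44 -1.04 -0.12  0.08  0.06] [ -0.1 -65.   46.5  -0.1  -0.   -0. ] [-0.6 -0.4  1.2]
shift [ 0.0061 -0.0017  0.0053] roll -0.001 alt 3.14 | q [-40.  17.   3.  75.  -0. 169.] tilt [ 0.009 -0.008 -1.   ]
```

apply_moves([
  [0.005,-0.001,0.0045,0,0.4],
  [0.005,-0.001,0.0045,0,0.4],
  [0.005,-0.001,0.0045,0,0.4],
  [0.005,-0.001,0.0045,0,0.4],
  [0.005,-0.001,0.0045,0,0.4],
  [0.005,-0.001,0.0045,0,0.4],
])

```text
time: 3.65
ee_pos: [0.4864, -0.4093, 0.0031]
tcp_rot: [168.4, 89.3, -40.4]
wrist_force: [0.5, -0.5, -0.4]
opening: 0.0597
```

```bash
python3 - <<'E'
from h import *
from workcell import bot,cams
o=bot.get_obs();print(o["opening"],o["ee_pos"].round(4),o["q"].round(2),o["qd"].round(2),o["joint_efforts"].round(1),o["wrist_force"].round(1));go(o,.486,-.4083,.002,61.3)
E
```

```text
0.05967166248583619 [ 0.4864 -0.4093  0.0031] [-40.08  16.5    1.81  74.64  -0.   168.69] [ 0.15  0.05  0.02 -0.   -0.03  0.09] [  0.  -64.5  46.4  -0.1   0.    0. ] [ 0.5 -0.5 -0.4]
shift [ 0.001  -0.0007  0.0009] roll -0.001 alt 3.14 | q [-40.  17.   2.  75.  -0. 169.] tilt [ 0.009 -0.008 -1.   ]
```

apply_moves([
  [0.003,0,0.001,0,0.36],
  [0.003,0,0.001,0,0.36],
  [0.003,0,0.001,0,0.36],
  [0.003,0,0.001,0,0.36],
  [0.003,0,0.001,0,0.36],
  [0.003,0,0.001,0,0.36],
])

```text
time: 4.25
ee_pos: [0.4856, -0.4089, 0.0001]
tcp_rot: [168.5, 89.3, -40.3]
wrist_force: [-0.2, -0.2, -0.7]
opening: 0.0576
```

apply_moves([
  [0.002,0,0,0,0.36],
  [0.002,0,0,0,0.36],
  [0.002,0,0,0,0.36],
  [0.002,0,0,0,0.36],
])

```text
time: 4.65
ee_pos: [0.4856, -0.4088, -0.0019]
tcp_rot: [168.6, 89.3, -40.2]
wrist_force: [0.6, 0.0, 0.7]
opening: 0.0581
```

apply_moves([
  [0,0,0,0,0.1],
  [0,0,0,0,0.1],
  [0,0,0,0,-0.1],
  [0,0,0,0,-0.3],
  [0,0,0,0,-0.3],
  [0,0,0,0,-0.3],
], newtons=40)

```text
time: 5.25
ee_pos: [0.4856, -0.4089, -0.0019]
tcp_rot: [168.5, 89.3, -40.3]
wrist_force: [0.4, -0.2, -0.2]
opening: 0.0299
```

apply_moves([
  [-0.01,0,0,0,-0.3],
  [-0.02,0,0,0,-0.3],
  [-0.02,0,0,0,-0.3],
  [-0.02,0,0,0,-0.3],
  [-0.02,0,0,0,-0.3],
  [-0.02,0,0,0,-0.3],
])

```text
time: 5.85
ee_pos: [0.4853, -0.4086, 0.0177]
tcp_rot: [168.4, 89.4, -40.3]
wrist_force: [-0.3, 0.2, 0.0]
opening: 0.0301
```

```bash
python3 - <<'E'
from h import *
from workcell import bot,cams
o=bot.get_obs();print(o["opening"],o["ee_pos"].round(4))
out=[]
for c in["side","top"]:
    d=cams.camera(c);P=cloud(d)
    m=blob(P,(.486,-.408),.055,.015,.05);print(c,m.sum(),rect(P,m) if m.sum()>5 else "",np.percentile(P[m][:,2],[5,50,95]).round(3))
    u,v=(310,372) if c=="side" else (434,240)
    out.append(cv2.resize(d["frame"][v-45:v+45,u-45:u+45],(360,360),interpolation=2))
cv2.imwrite("pics/g1.png",np.hstack(out))
go(o,.5908,-.2465,.2,101.2)
E
```

```text
0.030096370536901475 [ 0.4853 -0.4086  0.0177]
side 1  [0.016 0.016 0.016]
top 1  [0.017 0.017 0.017]
shift [-0.1825 -0.1924 -0.0165] roll -0.698 alt 2.444 | q [-40.  16.   3.  76.  -0. 169.] tilt [ 0.008 -0.007 -1.   ]
```

View pics/g1.png

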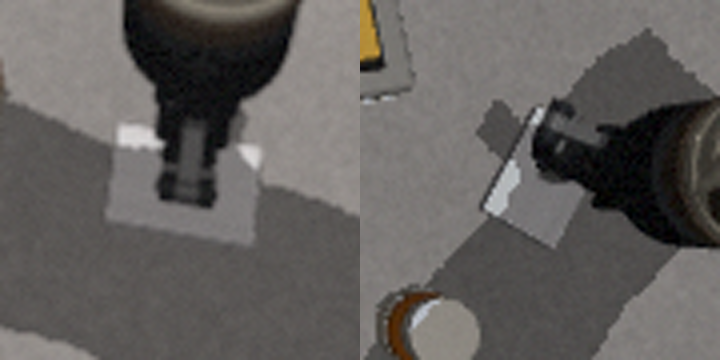

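The fingers shut to 30 mm and the slab did not move, so they passed above it. I'll measure the fingertips in the depth images.

```bash
python3 - <<'E'
from h import *
from workcell import bot,cams
d=cams.camera("side");P=cloud(d)
print((d["depth"][340:382:3,312]).round(3))
for v in range(345,384,3): print(v,P[v,312].round(3),d["frame"][v,312])
d2=cams.camera("top");Q=cloud(d2)
# shut-plane ray test: where would TCP project
K=d["camera_matrix"]
for dz in(0,.012,.02,.03):
  for nm,c in(("side",d),("top",d2)):
    X=np.array([.4853,-.4086,.0177+dz]);p=c["R"]@X+c["t"];print(nm,dz,(c["camera_matrix"]@p/p[2])[:2].round(1))
E
```

```text
[0.686 0.691 0.701 0.708 0.713 0.723 0.731 0.731 0.728 0.    0.724 0.721
 0.719 0.857]
345 [ 0.462 -0.436  0.208] [21 20 22]
348 [ 0.461 -0.439  0.201] [22 21 19]
351 [ 0.463 -0.438  0.187] [22 21 20]
354 [ 0.463 -0.439  0.176] [22 21 19]
357 [ 0.464 -0.439  0.164] [49 51 51]
360 [ 0.463 -0.443  0.161] [78 78 81]
363 [ 0.461 -0.447  0.16 ] [77 78 79]
366 [ 0.46  -0.451  0.157] [79 77 80]
369 [ 0.458 -0.455  0.154] [75 78 76]
372 [ 0.456 -0.46   0.154] [65 64 67]
375 [ 0.455 -0.464  0.153] [67 69 70]
378 [ 0.484 -0.421  0.011] [90 89 90]
381 [ 0.482 -0.428  0.013] [120 120 122]
side 0 [310.3 370.7]
top 0 [436.7 238.7]
side 0.012 [310.7 368.3]
top 0.012 [438.8 238.6]
side 0.02 [311.  366.7]
top 0.02 [440.2 238.5]
side 0.03 [311.4 364.6]
top 0.03 [441.9 238.4]
```

```bash
python3 - <<'E'
from h import *
from workcell import bot,cams
o=bot.get_obs();R=Ro.from_euler("xyz",o["tcp_rot"],degrees=True).as_matrix();print(o["ee_pos"])
out=[]
for c,(u,v) in dict(side=(315,360),top=(445,235)).items():
    d=cams.camera(c);P=cloud(d);f=cv2.resize(d["frame"][v-40:v+40,u-40:u+40],(400,400),interpolation=2)
    f=cv2.convertScaleAbs(f,alpha=1.6,beta=30)
    for dx in(0,-.03,-.073,-.12,-.16):
        p=d["R"]@(o["ee_pos"]+R[:,0]*dx)+d["t"];q=(d["camera_matrix"]@p/p[2])[:2]
        cv2.circle(f,tuple(int(x) for x in (q-[u-40,v-40])*5),4,(0,0,255),-1)
    out.append(f)
    m=(P[...,2]>.014)&(P[...,2]<.14)&(np.hypot(P[...,0]-.485,P[...,1]+.409)<.11)
    L=(P[m]-o["ee_pos"])@R   # tool coords
    i=np.argsort(-L[:,0])[:25:2];print(c,m.sum());print((L[i]*1000).round(0).astype(int).tolist())
cv2.imwrite("pics/g2.png",np.hstack(out))
E
```

```text
[ 0.48532499 -0.40863466  0.01786457]
side 209
[[4, 8, -33], [4, -3, -22], [4, -9, 16], [3, 20, 21], [3, 2, 13], [1, -14, 104], [0, -24, 100], [-1, -19, 101], [-3, -25, 100], [-4, -14, 104], [-5, -17, 102], [-6, -11, 108], [-9, -17, 102]]
top 174
[[4, 7, 3], [3, 10, -2], [3, 17, 35], [3, -24, 6], [2, -23, -15], [-32, 16, 6], [-38, 15, 10], [-39, 15, 4], [-40, 15, 7], [-43, -22, 11], [-44, -19, 12], [-44, -27, 9], [-45, -22, 8]]
```

View pics/g2.png

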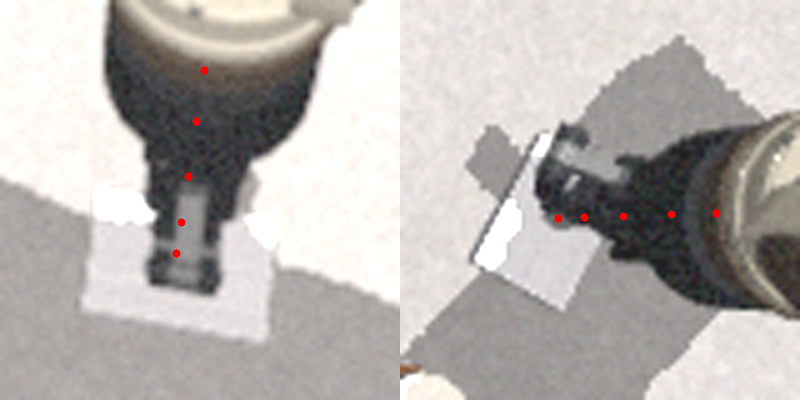

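The picture shows the fingers centred on the slab (red axis dots at (177,253) and (558,218)). The tips sit well back of the TCP even at 30 mm opening, so the tool has to go about 10 mm lower. I'll open and go down watching the force.

apply_moves([
  [0,0,0,0,0.4],
  [0,0,0,0,0.4],
  [0,0,0,0,0.4],
  [0,0,0,0,0.4],
  [0.02,0,0,0,0.4],
  [0.02,0,0,0,0.4],
  [0.024,0,0,0,0.4],
  [0.024,0,0,0,0.4],
  [0.024,0,0,0,0.4],
  [0.024,0,0,0,0.4],
])

```text
time: 7.15
ee_pos: [0.4858, -0.4091, -0.0054]
tcp_rot: [168.5, 89.3, -40.3]
wrist_force: [0.0, -0.5, 1.0]
opening: 0.0599
```

apply_moves([
  [0.003,0,0,0,0.36],
  [0.003,0,0,0,0.36],
  [0.003,0,0,0,0.36],
  [0.003,0,0,0,0.36],
])

```text
time: 7.55
ee_pos: [0.4859, -0.4091, -0.0084]
tcp_rot: [168.4, 89.3, -40.3]
wrist_force: [-0.5, 0.1, 0.0]
opening: 0.0581
```

apply_moves([
  [0.002,0,0,0,0.36],
  [0.002,0,0,0,0.36],
  [0.002,0,0,0,0.36],
])

```text
time: 7.85
ee_pos: [0.4858, -0.4091, -0.0105]
tcp_rot: [168.4, 89.3, -40.4]
wrist_force: [0.7, 0.1, -0.3]
opening: 0.0582
```

apply_moves([
  [0,0,0,0,0.1],
  [0,0,0,0,0.0],
  [0,0,0,0,0.0],
  [0,0,0,0,0.0],
  [0,0,0,0,0.0],
], newtons=40)

```text
time: 8.35
ee_pos: [0.4858, -0.409, -0.0105]
tcp_rot: [168.4, 89.3, -40.3]
wrist_force: [0.9, 0.8, 0.1]
opening: 0.0424
```

apply_moves([
  [0,0,0,0,0.36],
  [0,0,0,0,0.36],
  [0,0,0,0,0.36],
  [0.003,0,0,0,0.36],
  [0.003,0,0,0,0.36],
  [0.003,0,0,0,0.36],
])

```text
time: 8.95
ee_pos: [0.4858, -0.409, -0.0137]
tcp_rot: [168.5, 89.3, -40.2]
wrist_force: [0.7, -0.0, -0.6]
opening: 0.0582
```

```bash
python3 - <<'E'
from h import *
from workcell import bot,cams
o=bot.get_obs();R=Ro.from_euler("xyz",o["tcp_rot"],degrees=True).as_matrix();print(o["ee_pos"],o["opening"],o["wrist_force"])
out=[]
for c,(u,v) in dict(side=(315,360),top=(440,235)).items():
    d=cams.camera(c);P=cloud(d);f=cv2.resize(d["frame"][v-30:v+30,u-30:u+30],(390,390),interpolation=2)
    f=cv2.convertScaleAbs(f,alpha=2,beta=30);out.append(f)
    m=(P[...,2]>.014)&(P[...,2]<.14)&(np.hypot(P[...,0]-.485,P[...,1]+.409)<.06)
    L=(P[m]-o["ee_pos"])@R   # tool coords
    i=np.argsort(-L[:,0])[:25:2];print(c,m.sum());print((L[i]*1000).round(0).astype(int).tolist())
    s=blob(P,(.486,-.409),.06,.005,.014);print(rect(P,s))
cv2.imwrite("pics/g3.png",np.hstack(out))
E
```

```text
[ 0.48577257 -0.40897025 -0.0137045 ] 0.05820791585736315 [ 0.66286102 -0.04125624 -0.63951656]
side 312
[[-28, -9, -36], [-28, -15, 30], [-29, -19, 18], [-87, 35, 12], [-89, 60, 5], [-90, 60, -8], [-90, 33, 5], [-92, 60, -2], [-93, 59, -6], [-93, 55, 12], [-94, 53, 12], [-94, 60, 4], [-94, 60, -4]]
(array([ 465.3, -395.7]), 54.5, 24.1, 61.2)
top 254
[[-28, -7, 20], [-28, -22, 25], [-28, 9, 2], [-28, 14, 17], [-29, -8, 3], [-29, -8, -35], [-40, -35, 10], [-42, 36, 12], [-47, -31, 13], [-49, 29, 11], [-52, -38, 9], [-53, -31, 13], [-57, 29, 13]]
(array([ 470. , -398.4]), 52.6, 41.4, 61.3)
```

View pics/g3.png

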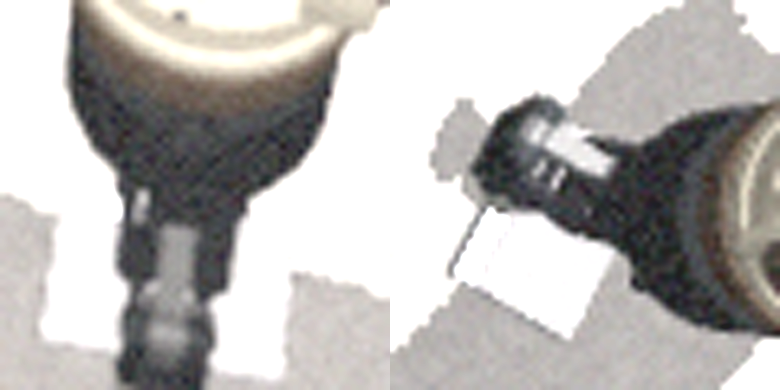

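The fingers straddle the slab, and the tips still read no contact. I'll keep going down in small steps on force.

apply_moves([
  [0.002,0,0,0,0.36],
  [0.002,0,0,0,0.36],
  [0.002,0,0,0,0.36],
])

```text
time: 9.35
ee_pos: [0.4858, -0.409, -0.0156]
tcp_rot: [168.5, 89.3, -40.2]
wrist_force: [0.0, 0.5, -0.4]
opening: 0.0583
```

apply_moves([
  [0.002,0,0,0,0.36],
  [0.002,0,0,0,0.36],
  [0.002,0,0,0,0.36],
])

```text
time: 9.65
ee_pos: [0.4858, -0.409, -0.0177]
tcp_rot: [168.4, 89.3, -40.3]
wrist_force: [-0.0, -0.7, 0.9]
opening: 0.058
```

apply_moves([
  [0,0,0,0,0.1],
  [0,0,0,0,0.1],
  [0,0,0,0,0.1],
  [0,0,0,0,0.1],
])

```text
time: 10.05
ee_pos: [0.4858, -0.409, -0.0177]
tcp_rot: [168.6, 89.3, -40.2]
wrist_force: [-0.2, -0.1, 0.2]
opening: 0.0471
```

apply_moves([
  [0,0,0,0,0.36],
  [0,0,0,0,0.36],
  [0,0,0,0,0.36],
  [0.003,0,0,0,0.36],
  [0.003,0,0,0,0.36],
  [0.003,0,0,0,0.36],
])

```text
time: 10.65
ee_pos: [0.4857, -0.4089, -0.0209]
tcp_rot: [168.5, 89.3, -40.3]
wrist_force: [0.5, -0.0, 1.0]
opening: 0.0581
```

apply_moves([
  [0.003,0,0,0,0.36],
  [0.003,0,0,0,0.36],
  [0.003,0,0,0,0.36],
])

```text
time: 10.95
ee_pos: [0.4857, -0.4089, -0.0241]
tcp_rot: [168.4, 89.4, -40.4]
wrist_force: [0.1, -0.4, -0.4]
opening: 0.0582
```

apply_moves([
  [0,0,0,0,0.1],
  [0,0,0,0,0.1],
  [0,0,0,0,0.1],
  [0,0,0,0,0.1],
])

```text
time: 11.35
ee_pos: [0.4857, -0.4089, -0.024]
tcp_rot: [168.5, 89.4, -40.3]
wrist_force: [-0.8, -0.6, -0.3]
opening: 0.0469
```

```bash
python3 - <<'E'
from h import *
from workcell import bot,cams
o=bot.get_obs();R=Ro.from_euler("xyz",o["tcp_rot"],degrees=True).as_matrix();print(o["ee_pos"],o["opening"])
out=[]
for c,(u,v) in dict(side=(315,380),top=(440,225)).items():
    d=cams.camera(c);P=cloud(d);f=cv2.resize(d["frame"][v-40:v+40,u-40:u+40],(400,400),interpolation=2)
    f=cv2.convertScaleAbs(f,alpha=2,beta=30);out.append(f)
    if c=="side":
        for vv in range(364,404,2): print(vv,[((P[vv,uu]-o["ee_pos"])@R*1000).round(0).tolist()+[round(float(P[vv,uu,2]),3)] for uu in(308,312)])
    else:
        for vv in range(205,250,3): print(vv,[((P[vv,uu]-o["ee_pos"])@R*1000).round(0).tolist()+[round(float(P[vv,uu,2]),3)] for uu in(428,432,436,440)])
cv2.imwrite("pics/g4.png",np.hstack(out))
E
```

```text
[ 0.48570116 -0.40891323 -0.02402436] 0.046862579552727227
364 [[-155.0, 36.0, 7.0, 0.131], [-161.0, 38.0, 0.0, 0.137]]
366 [[-152.0, 39.0, 7.0, 0.128], [-152.0, 37.0, -0.0, 0.128]]
368 [[-149.0, 41.0, 7.0, 0.125], [-144.0, 38.0, -1.0, 0.12]]
370 [[-141.0, 41.0, 6.0, 0.117], [-142.0, 40.0, -1.0, 0.118]]
372 [[-104.0, 30.0, 5.0, 0.08], [-144.0, 45.0, -2.0, 0.12]]
374 [[-35.0, 5.0, 4.0, 0.011], [-142.0, 48.0, -2.0, 0.118]]
376 [[-89.0, 31.0, 4.0, 0.065], [-141.0, 51.0, -2.0, 0.118]]
378 [[-129.0, 51.0, 4.0, 0.105], [-139.0, 54.0, -3.0, 0.115]]
380 [[-141.0, 59.0, 4.0, 0.117], [-140.0, 58.0, -3.0, 0.116]]
382 [[-140.0, 63.0, 4.0, 0.116], [-142.0, 62.0, -4.0, 0.118]]
384 [[-138.0, 65.0, 3.0, 0.114], [-142.0, 65.0, -4.0, 0.118]]
386 [[-133.0, 67.0, 3.0, 0.109], [-137.0, 67.0, -4.0, 0.113]]
388 [[-92.0, 55.0, 2.0, 0.068], [-115.0, 62.0, -5.0, 0.091]]
390 [[-24.0, 33.0, -0.0, -0.0], [-23.0, 31.0, -8.0, -0.0]]
392 [[-24.0, 37.0, -0.0, 0.0], [-22.0, 35.0, -9.0, -0.001]]
394 [[-28.0, 42.0, -1.0, 0.004], [-27.0, 41.0, -9.0, 0.003]]
396 [[-27.0, 46.0, -1.0, 0.003], [-26.0, 44.0, -9.0, 0.002]]
39
[... 1309 characters left out ...]
.0, 13.0, 0.093], [-86.0, -33.0, 1.0, 0.062], [-105.0, -31.0, 1.0, 0.081], [-150.0, -39.0, 7.0, 0.126]]
235 [[-82.0, -37.0, 12.0, 0.058], [-98.0, -34.0, 10.0, 0.074], [-107.0, -29.0, 8.0, 0.083], [-149.0, -36.0, 13.0, 0.124]]
238 [[-57.0, -25.0, 13.0, 0.033], [-88.0, -27.0, 14.0, 0.064], [-114.0, -28.0, 15.0, 0.089], [-123.0, -23.0, 13.0, 0.099]]
241 [[-34.0, -14.0, 15.0, 0.009], [-33.0, -5.0, 9.0, 0.009], [-101.0, -20.0, 19.0, 0.077], [-129.0, -22.0, 20.0, 0.104]]
244 [[-40.0, -12.0, 22.0, 0.015], [-34.0, -1.0, 16.0, 0.01], [-33.0, 8.0, 11.0, 0.009], [-35.0, 16.0, 6.0, 0.011]]
247 [[-38.0, -8.0, 29.0, 0.013], [-35.0, 2.0, 23.0, 0.011], [-37.0, 10.0, 18.0, 0.012], [-33.0, 20.0, 13.0, 0.009]]
```

View pics/g4.png

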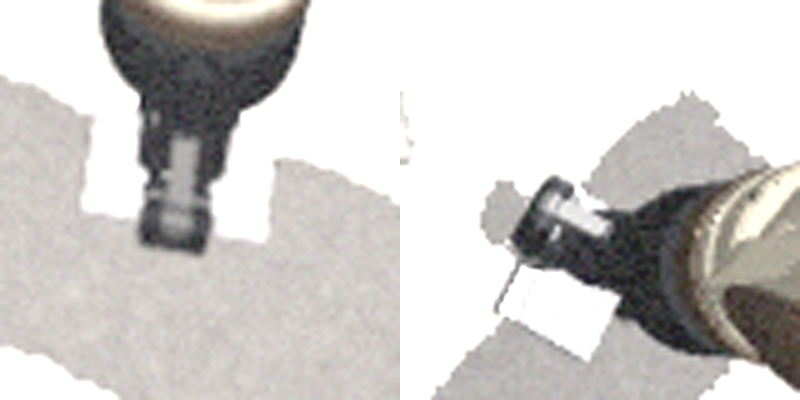

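The knuckles and lower finger edge, seen against the reported TCP, put the real tips about 36 mm behind it at this opening. So the tool still has roughly 10 mm to go, and I'll keep watching the force.

apply_moves([
  [0,0,0,0,0.36],
  [0,0,0,0,0.36],
  [0,0,0,0,0.36],
  [0.004,0,0,0,0.36],
  [0.004,0,0,0,0.36],
  [0.004,0,0,0,0.36],
])

```text
time: 12.05
ee_pos: [0.4855, -0.4088, -0.0284]
tcp_rot: [168.3, 89.4, -40.4]
wrist_force: [-0.5, 0.9, -0.0]
opening: 0.0581
```

apply_moves([
  [0.003,0,0,0,0.36],
  [0.003,0,0,0,0.36],
  [0.003,0,0,0,0.36],
])

```text
time: 12.35
ee_pos: [0.4855, -0.4088, -0.0315]
tcp_rot: [168.4, 89.4, -40.4]
wrist_force: [-0.0, -0.8, 0.3]
opening: 0.0581
```

apply_moves([
  [0,0,0,0,0.1],
  [0,0,0,0,0.1],
  [0,0,0,0,0.1],
  [0,0,0,0,0.1],
])

```text
time: 12.75
ee_pos: [0.4857, -0.409, -0.031]
tcp_rot: [168.1, 89.4, -40.6]
wrist_force: [0.3, 0.2, 5.1]
opening: 0.05
```

Contact at last, at the slab's top edge. I'll open, go 6 mm lower and close.

apply_moves([
  [0,0,0,0,0.36],
  [0,0,0,0,0.36],
  [0,0,0,0,0.36],
  [0.004,0,0,0,0.36],
  [0.006,0,0,0,0.36],
  [0.006,0,0,0,0.36],
  [0.006,0,0,0,0.36],
])

```text
time: 13.45
ee_pos: [0.4857, -0.409, -0.0372]
tcp_rot: [168.0, 89.4, -40.7]
wrist_force: [-0.6, 0.2, 0.4]
opening: 0.0582
```

apply_moves([
  [0,0,0,0,0.1],
  [0,0,0,0,0.1],
  [0,0,0,0,0.1],
  [0,0,0,0,0.1],
])

```text
time: 13.85
ee_pos: [0.486, -0.4091, -0.0367]
tcp_rot: [169.1, 89.3, -39.7]
wrist_force: [0.0, 1.6, 4.6]
opening: 0.0506
```

apply_moves([
  [-0.001,0,0,0,0.0],
  [-0.001,0,0,0,0.0],
  [-0.03,0,0,0,0.0],
  [-0.03,0,0,0,0.0],
  [-0.03,0,0,0,0.0],
  [-0.03,0,0,0,0.0],
  [-0.03,0,0,0,0.0],
], newtons=50)

```text
time: 14.55
ee_pos: [0.4852, -0.4085, -0.0079]
tcp_rot: [169.0, 89.4, -39.8]
wrist_force: [0.1, -0.2, -1.7]
opening: 0.0503
```

```bash
python3 - <<'E'
from h import *
from workcell import bot,cams
o=bot.get_obs();R=Ro.from_euler("xyz",o["tcp_rot"],degrees=True).as_matrix();print(o["ee_pos"],o["opening"],o["wrist_force"])
for c in("side","top"):
    d=cams.camera(c);P=cloud(d)
    m=(np.hypot(P[...,0]-.486,P[...,1]+.409)<.05)&(P[...,2]>.02)&(P[...,2]<.06)
    L=(P-o["ee_pos"])@R
    print(c,m.sum(),np.percentile(P[m][:,2],[5,25,50,75,95]).round(4),np.percentile(L[m],[5,50,95],axis=0).round(3).tolist())
go(o,.5908,-.2465,.15,101.2)
E
```

```text
[ 0.48517965 -0.40846154 -0.00792187] 0.05025207506265497 [ 0.07055683 -0.23711066 -1.69550236]
side 543 [0.0361 0.0384 0.0393 0.0403 0.0419] [[-0.05, -0.022, -0.038], [-0.047, 0.007, -0.016], [-0.044, 0.026, 0.034]]
top 357 [0.0349 0.0378 0.039  0.0404 0.0432] [[-0.051, -0.026, -0.034], [-0.047, -0.004, 0.02], [-0.043, 0.023, 0.038]]
shift [-0.1581 -0.1925 -0.0162] roll -0.698 alt 2.444 | q [-40.  17.   1.  74.   0. 169.] tilt [ 0.008 -0.006 -1.   ]
```

Held: the slab's top is 47 mm behind the reported TCP. I'll carry it over the block.

apply_moves([
  [-0.05,0,0,0,0.0],
  [-0.1,0,0,0,0.0],
  [-0.158,0,0,0,0.0],
  [-0.158,-0.1,-0.008,-0.35,0.0],
  [-0.158,-0.19,-0.016,-0.698,0.0],
  [-0.158,-0.192,-0.016,-0.698,0.0],
  [-0.158,-0.192,-0.016,-0.698,0.0],
  [-0.158,-0.192,-0.016,-0.698,0.0],
  [-0.158,-0.192,-0.016,-0.698,0.0],
  [-0.158,-0.192,-0.016,-0.698,0.0],
  [-0.158,-0.192,-0.016,-0.698,0.0],
  [-0.158,-0.192,-0.016,-0.698,0.0],
])

```text
time: 15.85
ee_pos: [0.59, -0.2478, 0.1502]
tcp_rot: [128.8, 89.4, -40.1]
wrist_force: [-0.4, -0.1, -1.8]
opening: 0.0505
```

```bash
cat >> h.py <<'E'
def held(o,cams,lo,hi,r=.06):
    "fit the held slab (top face lo..hi m behind the TCP) in both views"
    R=Ro.from_euler("xyz",o["tcp_rot"],degrees=True).as_matrix()
    for c in("side","top"):
        d=cams.camera(c);P=cloud(d);L=(P-o["ee_pos"])@R
        with np.errstate(all="ignore"):
            m=(np.hypot(L[...,1],L[...,2])<r)&(L[...,0]<-lo)&(L[...,0]>-hi)
        n,l,s,_=cv2.connectedComponentsWithStats(m.astype(np.uint8),connectivity=4)
        m=l==1+np.argmax(s[1:,4])
        A=np.c_[P[m][:,:2],np.ones(m.sum())];k=np.linalg.lstsq(A,P[m][:,2],rcond=None)[0]
        print(c,m.sum(),rect(P,m),"topz",np.median(P[m][:,2]).round(4),"slope",k[:2].round(3))
E
python3 - <<'E'
from h import *
from workcell import bot,cams
o=bot.get_obs();print(o["ee_pos"].round(4),o["opening"],o["wrist_force"].round(1));held(o,cams,.042,.052)
go(o,.5908,-.2465,.08,101.2)
E
```

```text
[ 0.59   -0.2478  0.1502] 0.05050386053205888 [-0.4 -0.1 -1.8]
side 511 (array([ 574.7, -251.2]), 67.8, 54.7, 84.5) topz 0.1974 slope [0.015 0.   ]
top 279 (array([ 565.6, -250.2]), 52.3, 27.2, -79.1) topz 0.1975 slope [ 0.019 -0.01 ]
shift [ 0.0702 -0.0017 -0.0006] roll -0.002 alt 3.139 | q [-23.  16.  18.  91.  -0. 146.] tilt [ 0.008 -0.007 -1.   ]
```

```bash
cat >> h.py <<'E'
def edges(o,cams,lo,hi,yaw,r=.06):
    "extents of the held piece along/across yaw, relative to the TCP (mm)"
    e=np.array([np.cos(np.radians(yaw)),np.sin(np.radians(yaw))]);n=np.array([-e[1],e[0]])
    R=Ro.from_euler("xyz",o["tcp_rot"],degrees=True).as_matrix()
    for c in("side","top"):
        P=cloud(cams.camera(c));L=(P-o["ee_pos"])@R
        with np.errstate(all="ignore"): m=(np.hypot(L[...,1],L[...,2])<r)&(L[...,0]<-lo)&(L[...,0]>-hi)
        q=(P[m][:,:2]-o["ee_pos"][:2])*1000
        print(c,m.sum(),"along",np.percentile(q@e,[1,99]).round(1),"across",np.percentile(q@n,[1,99]).round(1))
E
python3 - <<'E'
from h import *
from workcell import bot,cams
edges(bot.get_obs(),cams,.042,.052,11.2)
E
```

```text
side 532 along [-36.9  22.1] across [-37.1  29.8]
top 403 along [-37.9  37.6] across [-22.6  28. ]
```

apply_moves([
  [0.05,-0.0015,-0.0005,0,0.0],
  [0.1,-0.0015,-0.0005,0,0.0],
  [0.108,-0.0015,-0.0005,0,0.0],
  [0.108,-0.0015,-0.0005,0,0.0],
  [0.108,-0.0015,-0.0005,0,0.0],
  [0.108,-0.0015,-0.0005,0,0.0],
  [0.108,-0.0015,-0.0005,0,0.0],
  [0.108,-0.0015,-0.0005,0,0.0],
])

```text
time: 16.85
ee_pos: [0.592, -0.2468, 0.0436]
tcp_rot: [131.9, 89.3, -37.0]
wrist_force: [0.5, -0.3, -1.5]
opening: 0.0507
```

```bash
python3 - <<'E'
from h import *
from workcell import bot,cams
o=bot.get_obs();print(o["ee_pos"].round(4),o["wrist_force"].round(1));edges(o,cams,.042,.052,11.2)
go(o,.5908,-.2465,.0335,101.2)
E
```

```text
[ 0.592  -0.2468  0.0436] [ 0.5 -0.3 -1.5]
side 440 along [-36.7  21.6] across [-37.2  26.8]
top 285 along [-38.3  37. ] across [-21.8  28.4]
shift [ 0.0101 -0.0006  0.0012] roll -0.001 alt 3.141 | q [-23.  16.   6.  79.  -0. 146.] tilt [ 0.01  -0.007 -1.   ]
```

apply_moves([
  [0.004,-0.0005,0.001,0,0.0],
  [0.007,-0.0005,0.001,0,0.0],
  [0.009,-0.0005,0.001,0,0.0],
  [0.009,-0.0005,0.001,0,0.0],
  [0.009,-0.0005,0.001,0,0.0],
])

```text
time: 17.45
ee_pos: [0.5906, -0.2464, 0.0337]
tcp_rot: [130.2, 89.4, -38.6]
wrist_force: [1.2, 0.7, -0.9]
opening: 0.0505
```

apply_moves([
  [0.001,0,0,0,0.0],
  [0.001,0,0,0,0.0],
  [0.001,0,0,0,0.0],
])

```text
time: 17.75
ee_pos: [0.5907, -0.2464, 0.0335]
tcp_rot: [131.6, 89.3, -37.2]
wrist_force: [-1.7, 1.3, 5.6]
opening: 0.0505
```

Contact. I'll release and rise.

apply_moves([
  [0,0,0,0,0.3],
  [0,0,0,0,0.36],
  [0,0,0,0,0.4],
  [-0.02,0,0,0,0.4],
  [-0.06,0,0,0,0.4],
  [-0.11,0,0,0,0.4],
  [-0.15,0,0,0,0.4],
  [-0.15,0,0,0,0.4],
  [-0.15,0,0,0,0.4],
  [-0.15,0,0,0,0.4],
  [-0.15,0,0,0,0.4],
])

```text
time: 18.85
ee_pos: [0.5887, -0.2451, 0.1818]
tcp_rot: [127.3, 89.5, -41.5]
wrist_force: [-0.6, -0.7, -0.2]
opening: 0.0599
```

```bash
python3 - <<'E'
from h import *
from workcell import bot,cams
o=bot.get_obs();print(o["ee_pos"].round(4),o["wrist_force"].round(1))
go(o,.4992,.4065,.15,109.4)
R=Ro.from_euler("xyz",o["tcp_rot"],degrees=True).as_matrix();print(R.round(3).tolist())
E
```

```text
[ 0.5887 -0.2451  0.1818] [-0.6 -0.7 -0.2]
shift [ 0.0272 -0.6568 -0.0381] roll -0.144 alt 2.998 | q [-23.  17.  22.  95.  -0. 146.] tilt [ 0.007 -0.006 -1.   ]
[[0.007, 0.194, -0.981], [-0.006, -0.981, -0.194], [-1.0, 0.007, -0.006]]
```

Joint 6 would pass its range the short way round, so I'll use the half turn the other way.

apply_moves([
  [0,-0.03,-0.002,-0.14,0.3],
  [0,-0.07,-0.004,-0.28,0.3],
  [0,-0.12,-0.007,-0.42,0.3],
  [0,-0.17,-0.01,-0.56,0.3],
  [0,-0.22,-0.013,-0.7,0.3],
  [0,-0.27,-0.016,-0.84,0.3],
  [0,-0.32,-0.019,-0.98,0.3],
  [0,-0.37,-0.022,-1.12,0.3],
  [0,-0.42,-0.025,-1.26,0.3],
  [0,-0.47,-0.028,-1.4,0.3],
  [0,-0.5,-0.03,-1.54,0.3],
  [0,-0.5,-0.03,-1.6,0.3],
])

```text
time: 20.05
ee_pos: [0.5199, 0.2547, 0.1766]
tcp_rot: [22.1, 89.5, -54.5]
wrist_force: [-1.0, -1.0, 0.0]
opening: 0.0552
```

```bash
python3 - <<'E'
from h import *
from workcell import bot,cams
o=bot.get_obs();print(o["ee_pos"].round(4));go(o,.4992,.4065,.15,109.4)
for c in("side","top"):
    P=cloud(cams.camera(c))
    m=blob(P,(.5908,-.2465),.06,.075,.09);print(c,m.sum(),rect(P,m),np.median(P[m][:,2]).round(4))
E
```

```text
[0.5199 0.2547 0.1766]
shift [ 0.0255  0.0149 -0.1526] roll 1.466 alt -1.676 | q [ 26.   9.  12.  93.  -0. 103.] tilt [ 0.005 -0.006 -1.   ]
side 690 (array([ 591.8, -246.7]), 76.9, 52.9, 10.7) 0.0806
top 695 (array([ 589. , -244.1]), 77.8, 54.7, 11.0) 0.0803
```

The spreader lies within 2 mm of the block's centre, with its top at 80 mm. On to the well plate.

apply_moves([
  [0,0.002,-0.03,-0.14,0.3],
  [0,0.005,-0.07,-0.28,0.3],
  [0,0.01,-0.11,-0.42,0.3],
  [0,0.015,-0.153,-0.56,0.3],
  [0.025,0.015,-0.153,-0.7,0.3],
  [0.025,0.015,-0.153,-0.84,0.3],
  [0.025,0.015,-0.153,-0.98,0.3],
  [0.025,0.015,-0.153,-1.12,0.3],
  [0.025,0.015,-0.153,-1.26,0.3],
  [0.025,0.015,-0.153,-1.4,0.3],
  [0.025,0.015,-0.153,-1.54,0.3],
  [0.025,0.015,-0.153,-1.676,0.3],
])

```text
time: 21.35
ee_pos: [0.5013, 0.4032, 0.1502]
tcp_rot: [-80.4, 89.5, -61.3]
wrist_force: [-0.3, -0.1, -0.1]
opening: 0.0555
```

apply_moves([
  [0,0,0,-0.05,0.3],
  [0,0,0,-0.1,0.3],
  [0,0,0,-0.1,0.3],
  [0,0,0,-0.1,0.3],
])

```text
time: 21.75
ee_pos: [0.5015, 0.4025, 0.1498]
tcp_rot: [-90.0, 89.5, -65.3]
wrist_force: [-0.9, -0.8, 1.0]
opening: 0.0557
```

```bash
python3 - <<'E'
from h import *
from workcell import bot,cams
o=bot.get_obs();print(o["ee_pos"].round(4),o["opening"]);go(o,.4992,.4065,.0,109.4)
E
```

```text
[0.5015 0.4025 0.1498] 0.05565179326955898
shift [ 0.1497  0.0059 -0.0004] roll 0.092 alt -3.05 | q [39. 18. 19. 92. -1. 14.] tilt [ 0.004 -0.008 -1.   ]
```

apply_moves([
  [0.04,0.006,0,0.092,0.3],
  [0.09,0.006,0,0.092,0.3],
  [0.125,0.006,0,0.092,0.3],
  [0.125,0.006,0,0.092,0.3],
  [0.125,0.006,0,0.092,0.3],
  [0.125,0.006,0,0.092,0.3],
  [0.125,0.006,0,0.092,0.3],
  [0.125,0.006,0,0.092,0.3],
  [0.125,0.006,0,0.092,0.3],
])

```text
time: 22.65
ee_pos: [0.4998, 0.4072, 0.0258]
tcp_rot: [-76.0, 89.5, -56.6]
wrist_force: [-0.7, -0.2, -0.6]
opening: 0.0557
```

```bash
python3 - <<'E'
from h import *
from workcell import bot,cams
o=bot.get_obs();print(o["ee_pos"].round(4),o["opening"]);go(o,.4992,.4065,-.031,109.4)
out=[]
for c,(u,v) in dict(side=(225,140),top=(112,225)).items():
    f=cams.camera(c)["frame"][v-35:v+35,u-35:u+35];out.append(cv2.convertScaleAbs(cv2.resize(f,(380,380),interpolation=2),alpha=1.4,beta=20))
cv2.imwrite("pics/w1.png",np.hstack(out))
E
```

```text
[0.4998 0.4072 0.0258] 0.05565749938401741
shift [ 0.0568 -0.     -0.001 ] roll -0.0 alt 3.141 | q [39. 18.  6. 78. -1. 20.] tilt [ 0.005 -0.007 -1.   ]
```

View pics/w1.png

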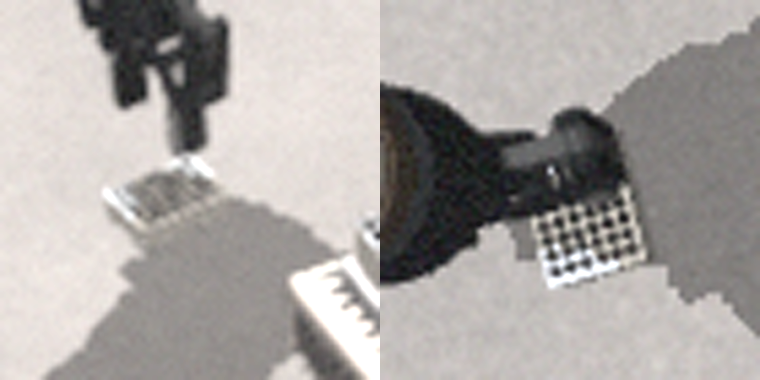

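The picture shows the tool square over the well plate, with the tip at (188,150) in the left crop just above it and the deep plate well clear on the right. Going down.

apply_moves([
  [0.03,0,-0.001,0,0.3],
  [0.045,0,-0.001,0,0.3],
  [0.052,0,-0.001,0,0.3],
  [0.056,0,-0.001,0,0.3],
  [0.056,0,-0.001,0,0.3],
  [0.056,0,-0.001,0,0.3],
  [0.056,0,-0.001,0,0.3],
])

```text
time: 23.45
ee_pos: [0.4993, 0.4066, -0.0299]
tcp_rot: [-73.4, 89.5, -54.0]
wrist_force: [0.2, 0.1, -0.3]
opening: 0.0551
```

apply_moves([
  [0,0,0,0,0.1],
  [0,0,0,0,0.0],
  [0,0,0,0,-0.1],
  [0,0,0,0,-0.1],
  [0,0,0,0,-0.1],
], newtons=40)

```text
time: 23.95
ee_pos: [0.4998, 0.407, -0.0289]
tcp_rot: [-63.4, 89.5, -44.1]
wrist_force: [-1.1, -0.2, 6.1]
opening: 0.0448
```

apply_moves([
  [-0.02,0,0,0,-0.1],
  [-0.06,0,0,0,-0.1],
  [-0.11,0,0,0,-0.1],
  [-0.16,0,0,0,-0.1],
  [-0.18,0,0,0,-0.1],
  [-0.18,0,0,0,-0.1],
  [-0.18,0,0,0,-0.1],
  [-0.18,0,0,0,-0.1],
  [-0.18,0,0,0,-0.1],
  [-0.18,0,0,0,-0.1],
])

```text
time: 24.95
ee_pos: [0.4983, 0.4078, 0.1499]
tcp_rot: [-74.9, 89.5, -55.6]
wrist_force: [-0.4, -0.1, -0.4]
opening: 0.0449
```

```bash
python3 - <<'E'
from h import *
from workcell import bot,cams
o=bot.get_obs();print(o["ee_pos"].round(4),o["opening"],o["wrist_force"].round(1));held(o,cams,.042,.055)
edges(o,cams,.042,.055,19.4);go(o,.5908,-.2465,.15,101)
E
```

```text
[0.4983 0.4078 0.1499] 0.044885365800789646 [-0.4 -0.1 -0.4]
side 164 (array([493.7, 404.1]), 67.2, 65.1, -43.1) topz 0.1956 slope [ 0.043 -0.   ]
top 325 (array([481.9, 398.1]), 62.3, 27.9, -72.9) topz 0.196 slope [0.046 0.013]
side 172 along [-32.2  31.5] across [-35.8  27.9]
top 340 along [-31.9  30. ] across [-30.1  26.3]
shift [ 0.0052 -0.6479 -0.1299] roll 0.146 alt -2.995 | q [40. 18. 19. 92. -1. 20.] tilt [ 0.005 -0.007 -1.   ]
```

apply_moves([
  [0,-0.04,-0.009,0.02,-0.1],
  [0,-0.09,-0.019,0.04,-0.1],
  [0,-0.14,-0.029,0.06,-0.1],
  [0,-0.19,-0.039,0.08,-0.1],
  [0,-0.24,-0.049,0.1,-0.1],
  [0,-0.29,-0.059,0.12,-0.1],
  [0,-0.34,-0.069,0.146,-0.1],
  [0,-0.39,-0.079,0.146,-0.1],
  [0,-0.44,-0.089,0.146,-0.1],
  [0,-0.49,-0.099,0.146,-0.1],
  [0,-0.54,-0.109,0.146,-0.1],
  [0,-0.59,-0.119,0.146,-0.1],
])

```text
time: 26.35
ee_pos: [0.5805, -0.1793, 0.1554]
tcp_rot: [-54.7, 89.5, -43.6]
wrist_force: [1.7, 1.0, 0.2]
opening: 0.0448
```

apply_moves([
  [0,0,0,0,-0.1],
  [0,0,0,0,-0.1],
  [0,0,0,0,-0.1],
  [0,0,0,0,-0.1],
])

```text
time: 26.75
ee_pos: [0.5806, -0.178, 0.1556]
tcp_rot: [-53.6, 89.5, -42.5]
wrist_force: [-0.3, 0.5, -0.8]
opening: 0.0445
```

```bash
python3 - <<'E'
from h import *
from workcell import bot,cams
o=bot.get_obs();print(o["ee_pos"].round(4),o["opening"],o["wrist_force"].round(1));go(o,.5904,-.2454,.15,100.9)
E
```

```text
[ 0.5806 -0.178   0.1556] 0.0445421544136802 [-0.3  0.5 -0.8]
shift [ 0.0061 -0.068  -0.0034] roll 0.004 alt -3.138 | q [-17.  12.  13.  91.  -0. -28.] tilt [ 0.007 -0.006 -1.   ]
```

apply_moves([
  [0,-0.03,-0.002,0,-0.1],
  [0,-0.068,-0.0035,0,-0.1],
  [0.03,-0.068,-0.0035,0,-0.1],
  [0.07,-0.068,-0.0035,0,-0.1],
  [0.085,-0.068,-0.0035,0,-0.1],
  [0.085,-0.068,-0.0035,0,-0.1],
  [0.085,-0.068,-0.0035,0,-0.1],
  [0.085,-0.068,-0.0035,0,-0.1],
  [0.085,-0.068,-0.0035,0,-0.1],
  [0.085,-0.068,-0.0035,0,-0.1],
])

```text
time: 27.75
ee_pos: [0.5914, -0.2461, 0.0723]
tcp_rot: [-50.6, 89.4, -39.5]
wrist_force: [0.5, 0.0, 0.3]
opening: 0.0448
```

```bash
python3 - <<'E'
from h import *
from workcell import bot,cams
o=bot.get_obs();print(o["ee_pos"].round(4),o["opening"],o["wrist_force"].round(1));edges(o,cams,.042,.052,10.9);go(o,.5904,-.2454,.05,100.9)
E
```

```text
[ 0.5914 -0.2461  0.0723] 0.044802200863908584 [0.5 0.  0.3]
side 349 along [-31.4  18.7] across [-34.9  26. ]
top 191 along [-33.2  30.1] across [-19.8  24.6]
shift [ 0.0223  0.001  -0.001 ] roll 0.004 alt -3.138 | q [-22.  16.   9.  82.  -0. -34.] tilt [ 0.009 -0.007 -1.   ]
```

apply_moves([
  [0.01,0.001,-0.001,0,-0.1],
  [0.018,0.001,-0.001,0,-0.1],
  [0.0215,0.001,-0.001,0,-0.1],
  [0.0215,0.001,-0.001,0,-0.1],
  [0.0215,0.001,-0.001,0,-0.1],
  [0.0215,0.001,-0.001,0,-0.1],
])

```text
time: 28.45
ee_pos: [0.5898, -0.2453, 0.0507]
tcp_rot: [-52.1, 89.4, -41.0]
wrist_force: [-3.8, 1.2, 8.6]
opening: 0.0451
```

apply_moves([
  [0.001,0,0,0,-0.1],
  [0.001,0,0,0,-0.1],
  [0.001,0,0,0,-0.1],
])

```text
time: 28.75
ee_pos: [0.5898, -0.2454, 0.0507]
tcp_rot: [-50.3, 89.4, -39.2]
wrist_force: [-2.8, 1.0, 10.1]
opening: 0.0449
```

apply_moves([
  [0,0,0,0,0.15],
  [0,0,0,0,0.3],
  [0,0,0,0,0.3],
  [-0.02,0,0,0,0.3],
  [-0.06,0,0,0,0.3],
  [-0.1,0,0,0,0.3],
  [-0.12,0,0,0,0.3],
  [-0.12,0,0,0,0.3],
  [-0.12,0,0,0,0.3],
  [-0.12,0,0,0,0.3],
  [-0.12,0,0,0,0.3],
])

```text
time: 29.85
ee_pos: [0.5882, -0.2443, 0.169]
tcp_rot: [-54.9, 89.5, -43.8]
wrist_force: [-0.5, 0.0, -0.0]
opening: 0.0557
```

```bash
python3 - <<'E'
from h import *
from workcell import bot,cams
o=bot.get_obs();print(o["ee_pos"].round(4),o["opening"],o["wrist_force"].round(1));go(o,.4165,.1915,.15,109)
E
```

```text
[ 0.5882 -0.2443  0.169 ] 0.05567173077002881 [-0.5  0.  -0. ]
shift [ 0.0152  0.4608 -0.0847] roll -0.138 alt 3.004 | q [-22.  16.  20.  93.  -0. -34.] tilt [ 0.006 -0.006 -1.   ]
```

apply_moves([
  [0,0.04,-0.007,-0.05,0.3],
  [0,0.09,-0.016,-0.1,0.3],
  [0,0.14,-0.025,-0.138,0.3],
  [0,0.19,-0.034,-0.138,0.3],
  [0,0.24,-0.044,-0.138,0.3],
  [0,0.29,-0.053,-0.138,0.3],
  [0,0.34,-0.062,-0.138,0.3],
  [0,0.39,-0.071,-0.138,0.3],
  [0,0.44,-0.08,-0.138,0.3],
  [0,0.461,-0.085,-0.138,0.3],
  [0,0.461,-0.085,-0.138,0.3],
  [0,0.461,-0.085,-0.138,0.3],
])

```text
time: 31.05
ee_pos: [0.4156, 0.192, 0.1646]
tcp_rot: [-69.2, 89.5, -50.1]
wrist_force: [0.1, 0.4, 0.0]
opening: 0.0553
```

apply_moves([
  [0.05,0,0,0,0.25],
  [0.09,0,0,0,0.25],
  [0.12,0,0,0,0.25],
  [0.13,0,0,0,0.25],
  [0.13,0,0,0,0.25],
  [0.13,0,0,0,0.25],
  [0.13,0,0,0,0.25],
  [0.13,0,0,0,0.25],
])

```text
time: 31.85
ee_pos: [0.4172, 0.1914, 0.036]
tcp_rot: [-56.4, 89.4, -37.3]
wrist_force: [0.5, -0.5, 0.2]
opening: 0.0536
```

```bash
python3 - <<'E'
from h import *
from workcell import bot,cams
o=bot.get_obs();print(o["ee_pos"].round(4),o["opening"],o["wrist_force"].round(1));go(o,.4165,.1915,-.035,109)
out=[]
for c,(u,v) in dict(side=(216,190),top=(197,258)).items():
    d=cams.camera(c);f=d["frame"][v-35:v+35,u-35:u+35];out.append(cv2.convertScaleAbs(cv2.resize(f,(380,380),interpolation=2),alpha=1.6,beta=30))
    P=cloud(d);m=blob(P,(.5904,-.2454),.06,.091,.105);print(c,m.sum(),rect(P,m),np.median(P[m][:,2]).round(4))
cv2.imwrite("pics/f1.png",np.hstack(out))
E
```

```text
[0.4172 0.1914 0.036 ] 0.053571581223956485 [ 0.5 -0.5  0.2]
shift [ 0.071   0.0009 -0.001 ] roll 0.002 alt -3.14 | q [ 25.  -8. -20.  77.  -0.   6.] tilt [ 0.008 -0.006 -1.   ]
side 539 (array([ 590.2, -245.6]), 66.1, 48.0, 10.2) 0.0967
top 541 (array([ 588.2, -243.7]), 64.1, 47.5, 10.6) 0.0965
```

View pics/f1.png

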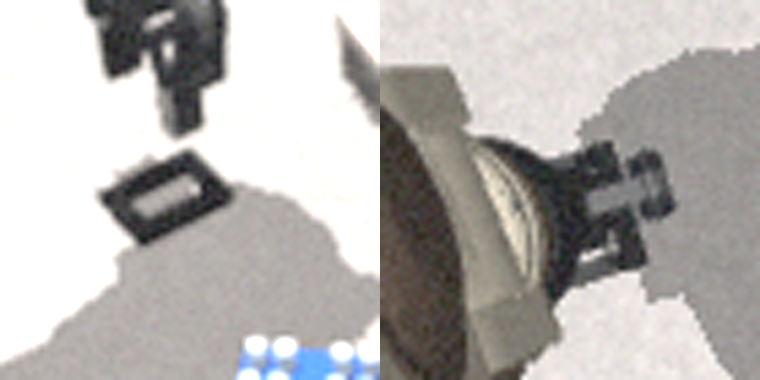

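The well plate lies well on the spreader (centre about (589,-245) mm, top 96.6 mm). The picture shows the tool over the black frame, tip at (182,130) in the left crop, clear of the tube rack. Going down in steps.

apply_moves([
  [0.04,0.001,-0.001,0,0.2],
  [0.06,0.001,-0.001,0,0.2],
  [0.067,0.001,-0.001,0,0.2],
  [0.067,0.001,-0.001,0,0.2],
  [0.067,0.001,-0.001,0,0.2],
  [0.067,0.001,-0.001,0,0.2],
])

```text
time: 32.55
ee_pos: [0.4169, 0.192, -0.0302]
tcp_rot: [-50.3, 89.4, -31.2]
wrist_force: [-0.5, -0.9, -0.0]
opening: 0.051
```

apply_moves([
  [0.003,0,0,0,0.2],
  [0.003,0,0,0,0.2],
  [0.003,0,0,0,0.2],
])

```text
time: 32.85
ee_pos: [0.4171, 0.192, -0.033]
tcp_rot: [-48.9, 89.4, -29.8]
wrist_force: [-0.2, -0.3, -0.6]
opening: 0.0508
```

apply_moves([
  [0,0,0,0,0.05],
  [0,0,0,0,-0.05],
  [0,0,0,0,-0.15],
  [0,0,0,0,-0.15],
  [0,0,0,0,-0.15],
], newtons=30)

```text
time: 33.35
ee_pos: [0.4173, 0.1921, -0.0326]
tcp_rot: [-46.6, 89.4, -27.5]
wrist_force: [-0.5, -1.0, 4.9]
opening: 0.0429
```

Gripped (opening 42.9 mm against a 44 mm frame, the same offset as before). Lifting.

apply_moves([
  [-0.02,0,0,0,-0.15],
  [-0.06,0,0,0,-0.15],
  [-0.11,0,0,0,-0.15],
  [-0.16,0,0,0,-0.15],
  [-0.19,0,0,0,-0.15],
  [-0.19,0,0,0,-0.15],
  [-0.19,0,0,0,-0.15],
  [-0.19,0,0,0,-0.15],
  [-0.19,0,0,0,-0.15],
  [-0.19,0,0,0,-0.15],
])

```text
time: 34.35
ee_pos: [0.415, 0.1928, 0.1563]
tcp_rot: [-55.2, 89.4, -36.0]
wrist_force: [0.9, 0.7, 0.0]
opening: 0.0431
```

```bash
python3 - <<'E'
from h import *
from workcell import bot,cams
o=bot.get_obs();print(o["ee_pos"].round(4),o["opening"],o["wrist_force"].round(1));held(o,cams,.036,.05);edges(o,cams,.036,.05,19)
P=cloud(cams.camera("top"));print("left at place:",blob(P,(.4165,.1915),.04,.005,.016).sum())
go(o,.5895,-.2450,.157,100.5)
E
```

```text
[0.415  0.1928 0.1563] 0.04308448332566832 [0.9 0.7 0. ]
side 191 (array([413.4, 187.6]), 62.9, 60.5, 32.7) topz 0.1988 slope [0.009 0.02 ]
top 79 (array([396. , 178.6]), 26.6, 16.6, -70.7) topz 0.1999 slope [-0.062  0.043]
side 191 along [-31.5  27.6] across [-35.2  23.2]
top 142 along [-30.9  28.8] across [-26.8   4.9]
left at place: 1
shift [ 0.0031 -0.4708  0.0215] roll 0.15 alt -2.991 | q [25. -9. -8. 91. -0.  6.] tilt [ 0.008 -0.006 -1.   ]
```

apply_moves([
  [0,-0.04,0.002,0.05,-0.15],
  [0,-0.09,0.004,0.1,-0.15],
  [0,-0.14,0.006,0.15,-0.15],
  [0,-0.19,0.009,0.15,-0.15],
  [0,-0.24,0.011,0.15,-0.15],
  [0,-0.29,0.013,0.15,-0.15],
  [0,-0.34,0.016,0.15,-0.15],
  [0,-0.39,0.018,0.15,-0.15],
  [0,-0.44,0.02,0.15,-0.15],
  [0,-0.471,0.0215,0.15,-0.15],
  [0,-0.471,0.0215,0.15,-0.15],
  [0,-0.471,0.0215,0.15,-0.15],
])

```text
time: 35.8
ee_pos: [0.5898, -0.2455, 0.1603]
tcp_rot: [-38.7, 89.5, -28.2]
wrist_force: [-0.3, 0.1, 0.7]
opening: 0.043
```

apply_moves([
  [0.02,0,0,0,-0.15],
  [0.05,0,0,0,-0.15],
  [0.065,0,0,0,-0.15],
  [0.065,0,0,0,-0.15],
  [0.065,0,0,0,-0.15],
  [0.065,0,0,0,-0.15],
  [0.065,0,0,0,-0.15],
  [0.065,0,0,0,-0.15],
])

```text
time: 36.6
ee_pos: [0.5907, -0.2459, 0.0962]
tcp_rot: [-38.0, 89.4, -27.6]
wrist_force: [0.8, 0.6, -1.4]
opening: 0.0432
```

```bash
python3 - <<'E'
from h import *
from workcell import bot,cams
o=bot.get_obs();print(o["ee_pos"].round(4),o["opening"],o["wrist_force"].round(1));edges(o,cams,.036,.05,10.5);go(o,.5902,-.2450,.063,100.5)
E
```

```text
[ 0.5907 -0.2459  0.0962] 0.043194274824981636 [ 0.8  0.6 -1.4]
side 265 along [-30.9  19.7] across [-33.6  25.2]
top 163 along [-32.2  27.3] across [-18.7  29.2]
shift [ 0.0332  0.0012 -0.0006] roll -0.001 alt 3.141 | q [-23.  16.  11.  85.  -0. -33.] tilt [ 0.009 -0.005 -1.   ]
```

apply_moves([
  [0.015,0.001,-0.0005,0,-0.15],
  [0.027,0.001,-0.0005,0,-0.15],
  [0.0315,0.001,-0.0005,0,-0.15],
  [0.0315,0.001,-0.0005,0,-0.15],
  [0.0315,0.001,-0.0005,0,-0.15],
  [0.0315,0.001,-0.0005,0,-0.15],
])

```text
time: 37.3
ee_pos: [0.5899, -0.245, 0.0636]
tcp_rot: [-38.7, 89.5, -28.2]
wrist_force: [0.4, 0.0, -0.1]
opening: 0.0435
```

apply_moves([
  [0.0015,0,0,0,-0.15],
  [0.0015,0,0,0,-0.15],
  [0.0015,0,0,0,-0.15],
])

```text
time: 37.6
ee_pos: [0.5901, -0.2451, 0.063]
tcp_rot: [-38.4, 89.4, -27.9]
wrist_force: [-2.2, 1.0, 6.4]
opening: 0.0431
```

Contact. Release and rise.

apply_moves([
  [0,0,0,0,0.1],
  [0,0,0,0,0.2],
  [0,0,0,0,0.25],
  [-0.02,0,0,0,0.25],
  [-0.06,0,0,0,0.25],
  [-0.1,0,0,0,0.25],
  [-0.11,0,0,0,0.25],
  [-0.11,0,0,0,0.25],
  [-0.11,0,0,0,0.25],
  [-0.11,0,0,0,0.25],
  [-0.11,0,0,0,0.25],
])

```text
time: 38.7
ee_pos: [0.5885, -0.2443, 0.1713]
tcp_rot: [-40.0, 89.6, -29.6]
wrist_force: [0.3, -0.6, -0.5]
opening: 0.0535
```

```bash
python3 - <<'E'
from h import *
from workcell import bot,cams
o=bot.get_obs();print(o["ee_pos"].round(4),o["opening"],o["wrist_force"].round(1));go(o,.6048,-.0163,.17,66.3)
E
```

```text
[ 0.5885 -0.2443  0.1713] 0.05348182716187505 [ 0.3 -0.6 -0.5]
shift [0.0006 0.2213 0.0573] roll 0.596 alt -2.546 | q [-23.  16.  20.  93.  -0. -33.] tilt [ 0.007 -0.004 -1.   ]
```

apply_moves([
  [0,0.04,0.01,0.15,0.2],
  [0,0.09,0.023,0.3,0.2],
  [0,0.14,0.036,0.45,0.2],
  [0,0.19,0.049,0.596,0.2],
  [0,0.221,0.057,0.596,0.2],
  [0,0.221,0.057,0.596,0.2],
  [0,0.221,0.057,0.596,0.2],
  [0,0.221,0.057,0.596,0.2],
  [0,0.221,0.057,0.596,0.2],
  [0,0.221,0.057,0.596,0.2],
])

```text
time: 39.7
ee_pos: [0.6044, -0.0179, 0.1704]
tcp_rot: [-7.2, 89.6, -31.0]
wrist_force: [-0.6, -0.5, -0.5]
opening: 0.0511
```

apply_moves([
  [0.04,0,0,0,0.2],
  [0.09,0,0,0,0.2],
  [0.12,0,0,0,0.2],
  [0.13,0,0,0,0.2],
  [0.13,0,0,0,0.2],
  [0.13,0,0,0,0.2],
  [0.13,0,0,0,0.2],
  [0.13,0,0,0,0.2],
])

```text
time: 40.5
ee_pos: [0.6063, -0.0184, 0.0423]
tcp_rot: [0.6, 89.4, -23.2]
wrist_force: [0.3, -1.0, 0.9]
opening: 0.0512
```

```bash
python3 - <<'E'
from h import *
from workcell import bot,cams
o=bot.get_obs();print(o["ee_pos"].round(4),o["opening"],o["wrist_force"].round(1));go(o,.6048,-.0163,-.031,66.3)
out=[]
for c,(u,v) in dict(side=(296,215),top=(283,190)).items():
    d=cams.camera(c);f=d["frame"][v-35:v+35,u-35:u+35];out.append(cv2.convertScaleAbs(cv2.resize(f,(380,380),interpolation=2),alpha=1.6,beta=30))
    P=cloud(d)
    for a,b in((.1005,.115),(.075,.115)):
        m=blob(P,(.5904,-.2454),.06,a,b);print(c,m.sum(),rect(P,m),np.median(P[m][:,2]).round(4))
cv2.imwrite("pics/p1.png",np.hstack(out))
E
```

```text
[ 0.6063 -0.0184  0.0423] 0.051177822197311165 [ 0.3 -1.   0.9]
shift [ 0.0733  0.0013 -0.003 ] roll -0.002 alt 3.14 | q [-2. 12.  1. 78. -0. 22.] tilt [ 0.009 -0.004 -1.   ]
side 357 (array([ 589.3, -245.8]), 61.9, 45.0, 10.8) 0.106
side 826 (array([ 592.3, -247.5]), 77.9, 52.0, 10.0) 0.098
top 333 (array([ 587.7, -244. ]), 60.2, 45.4, 9.9) 0.1062
top 728 (array([ 590.3, -244.6]), 76.4, 52.1, 11.1) 0.0987
```

View pics/p1.png

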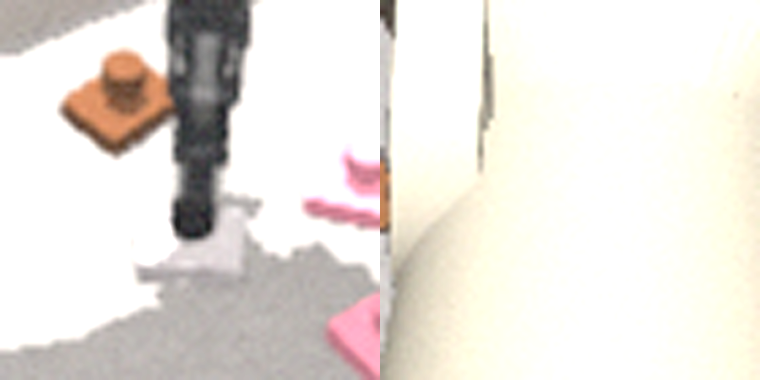

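The frame lies on the plate (centre about (588.5,-245) mm, top 106 mm). The left crop shows the jaws over the steel weight (knob at (193,213)); brown and pink are clear.

apply_moves([
  [0.03,0.0013,-0.003,0,0.2],
  [0.055,0.0013,-0.003,0,0.2],
  [0.07,0.0013,-0.003,0,0.2],
  [0.0725,0.0013,-0.003,0,0.2],
  [0.0725,0.0013,-0.003,0,0.2],
  [0.0725,0.0013,-0.003,0,0.2],
  [0.0725,0.0013,-0.003,0,0.2],
])

```text
time: 41.3
ee_pos: [0.6051, -0.0163, -0.0296]
tcp_rot: [2.2, 89.4, -21.6]
wrist_force: [0.1, 0.5, -0.6]
opening: 0.0512
```

apply_moves([
  [0,0,0,0,0.05],
  [0,0,0,0,-0.05],
  [0,0,0,0,-0.2],
  [0,0,0,0,-0.2],
  [0,0,0,0,-0.2],
], newtons=50)

```text
time: 41.8
ee_pos: [0.6058, -0.0163, -0.0283]
tcp_rot: [5.2, 89.3, -18.6]
wrist_force: [-1.0, 1.1, 6.6]
opening: 0.0403
```

apply_moves([
  [-0.02,0,0,0,-0.2],
  [-0.06,0,0,0,-0.2],
  [-0.11,0,0,0,-0.2],
  [-0.16,0,0,0,-0.2],
  [-0.2,0,0,0,-0.2],
  [-0.2,0,0,0,-0.2],
  [-0.2,0,0,0,-0.2],
  [-0.2,0,0,0,-0.2],
  [-0.2,0,0,0,-0.2],
  [-0.2,0,0,0,-0.2],
])

```text
time: 42.8
ee_pos: [0.6029, -0.0155, 0.1702]
tcp_rot: [1.3, 89.4, -22.5]
wrist_force: [-0.2, -0.7, -2.0]
opening: 0.04
```

```bash
python3 - <<'E'
from h import *
from workcell import bot,cams
o=bot.get_obs();print(o["ee_pos"].round(4),o["opening"],o["wrist_force"].round(1));held(o,cams,.036,.055);edges(o,cams,.036,.055,-23.7)
go(o,.5885,-.2448,.167,100.4)
E
```

```text
[ 0.6029 -0.0155  0.1702] 0.040037210735871485 [-0.2 -0.7 -2. ]
side 209 (array([600.7, -20.8]), 57.0, 53.6, 66.9) topz 0.2127 slope [-0.022 -0.061]Traceback (most recent call last):
  File "<stdin>", line 3, in <module>
  File "h.py", line 32, in held
    m=l==1+np.argmax(s[1:,4])
           ~~~~~~~~~^^^^^^^^^
    return _wrapfunc(a, 'argmax', axis=axis, out=out, **kwds)
    return bound(*args, **kwds)
ValueError: attempt to get argmax of an empty sequence
```

```bash
python3 - <<'E'
from h import *
from workcell import bot
go(bot.get_obs(),.5885,-.2448,.17,100.4)
E
```

```text
shift [ 0.0016 -0.2158  0.0791] roll -0.597 alt 2.545 | q [-1. 11. 14. 92. -0. 22.] tilt [ 0.011 -0.004 -1.   ]
```

apply_moves([
  [0,-0.04,0.015,-0.14,-0.2],
  [0,-0.08,0.03,-0.28,-0.2],
  [0,-0.12,0.045,-0.42,-0.2],
  [0,-0.16,0.06,-0.56,-0.2],
  [0,-0.2,0.073,-0.597,-0.2],
  [0,-0.216,0.079,-0.597,-0.2],
  [0,-0.216,0.079,-0.597,-0.2],
  [0,-0.216,0.079,-0.597,-0.2],
  [0,-0.216,0.079,-0.597,-0.2],
  [0,-0.216,0.079,-0.597,-0.2],
  [0,-0.216,0.079,-0.597,-0.2],
])

```text
time: 44.0
ee_pos: [0.5886, -0.244, 0.1718]
tcp_rot: [-30.9, 89.3, -20.4]
wrist_force: [-0.4, -0.5, -4.1]
opening: 0.0402
```

apply_moves([
  [0.03,0,0,0,-0.2],
  [0.06,0,0,0,-0.2],
  [0.07,0,0,0,-0.2],
  [0.07,0,0,0,-0.2],
  [0.07,0,0,0,-0.2],
  [0.07,0,0,0,-0.2],
  [0.07,0,0,0,-0.2],
])

```text
time: 44.7
ee_pos: [0.59, -0.2445, 0.1033]
tcp_rot: [-31.1, 89.2, -20.6]
wrist_force: [-0.2, 0.3, -1.2]
opening: 0.0403
```

```bash
python3 - <<'E'
from h import *
from workcell import bot,cams
o=bot.get_obs();print(o["ee_pos"].round(4),o["opening"],o["wrist_force"].round(1));edges(o,cams,.036,.05,10.4);go(o,.5890,-.2448,.0775,100.4)
E
```

```text
[ 0.59   -0.2445  0.1033] 0.0402819478536232 [-0.2  0.3 -1.2]
side 240 along [-27.    4.4] across [-32.2  23.5]
top 148 along [-28.7  24.6] across [-17.2  28. ]
shift [ 0.0258  0.0001 -0.0013] roll 0.002 alt -3.14 | q [-23.  16.  12.  85.   0. -33.] tilt [ 0.013 -0.005 -1.   ]
```

apply_moves([
  [0.01,0,-0.001,0,-0.2],
  [0.02,0,-0.001,0,-0.2],
  [0.0245,0,-0.001,0,-0.2],
  [0.0245,0,-0.001,0,-0.2],
  [0.0245,0,-0.001,0,-0.2],
  [0.0245,0,-0.001,0,-0.2],
])

```text
time: 45.4
ee_pos: [0.5888, -0.2447, 0.0779]
tcp_rot: [-30.9, 89.3, -20.5]
wrist_force: [-1.1, -0.7, -1.5]
opening: 0.0401
```

apply_moves([
  [0.0015,0,0,0,-0.2],
  [0.0015,0,0,0,-0.2],
  [0.0015,0,0,0,-0.2],
])

```text
time: 45.7
ee_pos: [0.589, -0.2447, 0.0778]
tcp_rot: [-30.6, 89.2, -20.1]
wrist_force: [-4.5, 1.2, 8.6]
opening: 0.0403
```

Contact. Release, rise straight up, then move aside for a clear look.

apply_moves([
  [0,0,0,0,0.05],
  [0,0,0,0,0.15],
  [0,0,0,0,0.2],
  [-0.02,0,0,0,0.2],
  [-0.06,0,0,0,0.2],
  [-0.11,0,0,0,0.2],
  [-0.13,0,0,0,0.2],
  [-0.13,0,0,0,0.2],
  [-0.13,0,0,0,0.2],
  [-0.13,0,0,0,0.2],
])

```text
time: 46.7
ee_pos: [0.5869, -0.2439, 0.2058]
tcp_rot: [-29.7, 89.4, -19.2]
wrist_force: [0.7, 0.6, -0.1]
opening: 0.0514
```

apply_moves([
  [0,0.04,0.02,0,0.2],
  [0,0.09,0.05,0,0.2],
  [0,0.14,0.09,0,0.2],
  [0,0.19,0.13,0,0.2],
  [0,0.2,0.15,0,0.2],
  [0,0.2,0.15,0,0.2],
  [0,0.2,0.15,0,0.2],
  [0,0.2,0.15,0,0.2],
])

```text
time: 47.5
ee_pos: [0.6974, -0.0207, 0.2052]
tcp_rot: [-35.2, 89.5, -24.8]
wrist_force: [0.3, -0.2, -0.1]
opening: 0.0509
```

```bash
python3 - <<'E'
from h import *
from workcell import bot,cams
o=bot.get_obs();print(o["ee_pos"].round(4),o["opening"],o["wrist_force"].round(1))
T0=cloud(dict(np.load("top0.npz")));out=[]
for c,(u,v) in dict(side=(328,285),top=(378,193)).items():
    d=cams.camera(c);f=d["frame"][v-35:v+35,u-35:u+35];out.append(cv2.resize(f,(390,390),interpolation=2))
    P=cloud(d)
    for a,b in((.135,.15),(.112,.127)):
        m=blob(P,(.5904,-.2454),.06,a,b);print(c,m.sum(),rect(P,m),np.median(P[m][:,2]).round(4))
    for k,p,r,a,b in(("rack",(.437,-.01),.06,.03,.045),("deep",(.6,.22),.06,.092,.11),("jar",(.39,-.36),.06,.05,.07),("beaker",(.43,-.18),.06,.03,.07)):
        x=[blob(Q,p,r,a,b) for Q in((P,T0) if c=="top" else(P,))]
        print("  ",k,[(q[mm][:,:2].mean(0)*1000).round(0) for q,mm in zip((P,T0),x) if mm.any()])
cv2.imwrite("pics/end.png",np.hstack(out))
E
```

```text
[ 0.6974 -0.0207  0.2052] 0.050934681941305446 [ 0.3 -0.2 -0.1]
side 98 (array([ 588.5, -245.7]), 23.4, 22.7, 21.7) 0.1438
side 334 (array([ 589.1, -244.2]), 55.0, 44.8, 10.3) 0.1204
   rack [array([448.,   1.])]
   deep [array([604., 218.])]
   jar [array([ 390., -327.])]
   beaker [array([ 430., -167.])]
top 97 (array([ 586.9, -242.6]), 23.4, 21.9, -41.0) 0.1437
top 352 (array([ 587.2, -243.2]), 54.1, 44.3, 10.6) 0.1201
   rack [array([447.,   9.])]
   deep [array([603., 223.]), array([603., 223.])]
   jar [array([ 389., -321.]), array([ 389., -321.])]
   beaker [array([ 425., -186.]), array([ 428., -170.])]
```

View pics/end.png

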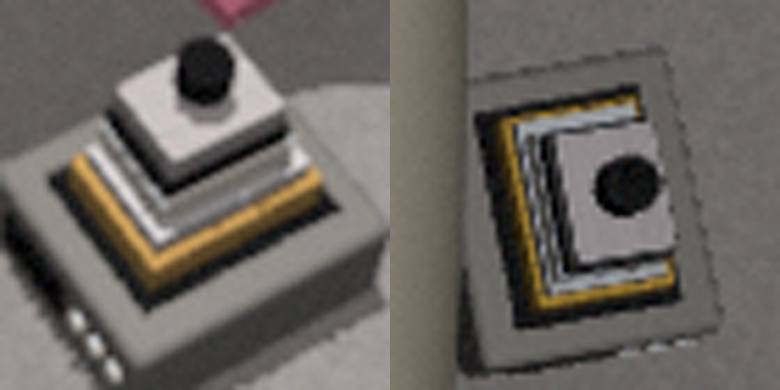

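The picture shows the whole stack square and centred on the brass block, with nothing touching it. I'm handing it in.

```bash
python3 -c "
from workcell import bot
print(bot.job_done())"
```

```text
the job is handed in; nothing more can be done
None
```

The stack is built and handed in: spreader, well plate, holding frame and press weight on the brass block, finished at 47.5 s of the 104 s limit. The hand-in gives no verdict, so this rests on my own camera checks.

| Piece | Centre (mm), mean of the two views | Top height (mm) | Long-side angle |
|---|---|---|---|
| Brass block | (591, -246.5) | 70 | 11.2° |
| Spreader | (590, -245) | 80 | about 11° |
| Well plate | (589, -245) | 97 | about 10.5° |
| Frame | (588.5, -245) | 106 | about 10.5° |
| Press weight | (588, -244) | 120 (slab) | about 10.5° |

- **Fit:** each step is off by about 2 mm or less, against the allowed 10 mm. The last picture shows the stack flat and square, with the gripper open and well clear.
- **Spreader grasp:** the first tries closed in the air above the slab. The real fingertips sit about 36 mm behind the reported TCP, more than the interface text implies, so I went down by force until it gripped. The measured opening also reads 1–2 mm low.
- **Things to leave alone:** the top view has the deep plate and jar exactly where they began. The beaker and tube rack were not confirmed. The glass beaker's depth reading was noisy: the top view was up to 16 mm off its start position, the side view within about 4 mm of it. The rack check gave no start position to compare with. The gripper never came near either except when passing well above them.

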